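Calibrate the blade probe and hold it in the measuring chamber

TASK

Take the orange blade probe out of its blue stand by its handle and calibrate it by pressing its tip down on the middle of the black reference pad, nearly to the bottom of the pad's travel, and then likewise on the white one. Then pass the steel blade down through the slot in the lid of the measuring chamber until the yellow line on the blade is level with the lid's top face, and stay there: finish with the probe still gripped, held still and upright, hanging from the gripper alone at that depth. Leave the small bottle beside the printer, the glass dish and the rubber stopper where they are.

Things in the scene. Friction and masses are not known exactly. Their poses are not given: they have to be found in the camera images.
- probe: blade probe, 55 to 115 g, standing upright in the stand at the start with its shoulder on the stand's top. Origin = middle of the blade's tip, z up along the probe. Steel blade 24 mm wide (its x) by 6 mm thick (its y), 70 mm long, tip edges rounded to 3 mm radius; above it an orange handle 36 mm wide (x), 18 mm thick (y), 55 mm tall (z = 70 to 125 mm). A half turn about z makes no difference.
- probe_tip (a point): middle of the blade's lower end (the probe's origin)
- probe_line (a point): the yellow line round the blade, 4 mm tall, its middle 40 mm above the tip
- probe_handle (a point): centre of the probe's handle, 97.5 mm above the tip, where to grip it across its 18 mm thickness (along the probe's y)
- stand: blue stand fixed to the bench, 60 x 50 x 75 mm with small flanges at the foot (66 mm over y); origin under its centre. A slot 28 mm (x) by 10 mm (y) runs right down through it; the probe's blade hangs in it, tip 5 mm above the bench, and is drawn straight up.
- pad_black_top (a point): centre of the top face of the black reference pad, a round spring disc of 17 mm radius facing up on a grey base (50 mm diameter, 12 mm high) fixed to the bench; 22 mm above the bench at rest; the point sinks with the pad
- pad_black (a joint): how far the black pad is pressed down, 0 to 0.006 m; fully down takes about 4 N, then a hard stop; it springs back
- pad_white_top (a point): the same point of the white reference pad (the two pads may be found swapped)
- pad_white (a joint): how far the white pad is pressed down, 0 to 0.006 m, as for the black one
- chamber: white measuring chamber with a grey lid, fixed to the bench, 110 x 110 x 90 mm; origin under its centre. Hollow: its inner floor is 80 mm below the lid's top face, the lid is 8 mm thick
- slot (a point): centre of the slot in the lid, at the lid's top face, 90 mm above the bench. The slot is 26 mm long (along this frame's x) by 8 mm wide (along its y), 2 mm more than the blade each way, with a 1.5 mm chamfer round its mouth; z points up
- bottle_std: small greyish-white plastic bottle with white cap, beside the printer, 48 mm diameter, 105 mm tall, standing; origin under its centre; leave alone
- petri_dish: shallow glass dish, 64 mm diameter, 12 mm tall; origin under its centre; leave alone
- stopper: black rubber stopper, 28 mm diameter, 31 mm tall; origin under its centre; leave alone
There are look-alikes about, which are no part of the job. Leave any brown or green look-alike of the part that bears pad_white_top alone.

How it is judged:
By the outcome, as a careful person would: the job done as asked, in the order asked, and still so for the second after the job is handed in, while the arm keeps its last pose, push and grip.
It also fails if it takes over 56 s, if anything falls off the work surface, if the arm or the gripper's body presses on something with over 40 N, if the wrist force passes 120 N, or if a joint passes its speed limit or range.

ROBOT

A 7-joint arm with a two-finger parallel gripper is mounted at the origin on a cart in front of the work surface, level with it; the furniture and walls round the work are solid. World frame = base frame: x ahead of the robot, y to its left, z up, the work surface at z = 0. Lengths are in m, angles in degrees, forces in N, time in s.
With the tool pointing down it reaches from about 0.425 to 1.025 m from the base axis. Payload 3.6 kg.
Tool frame: the origin (TCP) lies at the very end of the fingers, on their centre line; the grasp point (between the pads) lies 19 mm behind it; z points along the fingers, y is the direction in which the jaws open and shut (so a half turn about z gives the same grasp; the last joint's range is limited). The gripper opens to 85 mm and grips with 20 to 120 N. Pads are 22 mm wide; open, the fingers measure 114 mm over their backs; the gripper's body (76 mm by 85 mm) begins 54 mm behind the grasp point. The pads swing forward as they close: fully open they stand 13 mm farther back than shut.
Start: joints at [-5.357, 33.873, 2.773, 92.16, -1.908, 54.013, -1.931], TCP at [0.725, 0, 0.231] pointing down, gripper open.
Joint ranges: [-153.93, 153.93], [-27.13, 128.08], [-72.61, 78.16], [10.71, 143.7], [-87.88, 267.88], [4.46, 118.87], [-176.78, 176.78]. Speed limits (degrees/s): [147.25, 147.25, 180, 180, 180, 180, 180].

INTERFACE

Orientations are given as [roll, pitch, yaw] about the fixed x, y, z axes, in that order (R = Rz(yaw) Ry(pitch) Rx(roll)).
In Python, from cell import r gives the robot as it stands.
- The arm moves only by the tool servo_tool, never from a script. Its argument "plan" is a list of rows, each an object with "linear": the shift along the tool's x, y, z in mm, a list of three; "twist": the turn, a rotation vector about the tool's x, y, z in degrees, a list of three; "fingers": the finger opening in mm, from 0 to 85.4. A call has 1 to 10 rows; each row is the pose to reach, as a shift and turn from the pose commanded when the call began, along the tool's axes at that moment; what a row does not reach only later rows make up. A row lasts 1/12 s, in which the tool goes at most 41.7 mm and 7.16 degrees, less where a joint would pass 70% of its speed; a pose out of reach is approached as far as the arm can. A call with a gripper value outside its range is refused whole. The fingers move at their own pace and stop on an object; the grip force is fixed at half the most. Time passes only in rows, so rows that repeat a pose let the fingers close. It gives the time, the measured TCP pose, the force and the opening at its end, in the units of the state.
- r.observe(): the state, without advancing time (a new reading comes with each control period).
- r.grab_frame(name): name is "scene" or "side" or "wrist"; returns a dict with "img" (480x640x3 uint8, red, green, blue), "z_map" (480x640 float32, m along the optical axis (not along the pixel's ray), 0 where there is no reading), "vertical_fov" (degrees; the focal length in pixels is half the picture's height over the tangent of half this angle, whatever the lens; pixels are square), "cx", "cy" (the principal point, pixels), "R" (3x3) and "t" (3): a world point X has camera coordinates R X + t. Camera axes: x right, y down, z forward; pixel columns grow to the right and rows downward; lengths in m; the calibration is good to about 2 mm. A picture is of the moment at which its call begins.
- r.hand_in(): hands the job in, once; it reports no verdict.
The state is a dict: "clock": time; "qpos": joint angles; "qd": joint speeds; "joint_torque": joint torques, N m; "tcp_pos": TCP position; "tool_rot": TCP orientation; "wrist_force": force on the tool from outside, world axes, zero at the start; "torque": the same for the moment, N m; "width": opening from 0.0 (shut) to 1.0 (fully open).
Only numpy, scipy, OpenCV 4.12 (cv2) and the standard library are available. Lean on these libraries where they do the work, as an engineer would, in place of code of your own. Each camera call takes 0.05 s, during which the arm holds its last target.

## Working session

There is one attempt and no reset: what is moved stays moved. The work goes in short steps, Python scripts to look and compute and a tool call to move; the robot and the scene stay as the last step left them, time stands still between calls to the robot, and variables do not carry over. Pictures are saved under pics/ and viewed, and the job is handed in when it is done.

Besides the shell and the picture viewer there is one more tool, called after "Request:" as a command line: name --argument value ..., lists and objects as JSON in quotes. servo_tool: Moves the arm, as the interface text tells. Its arguments: {"type":"object","properties":{"plan":{"type":"array"}},"required":["plan"]}

```bash
ls; mkdir -p pics; cat > h.py <<'E'
import numpy as np, cv2, pickle
from cell import r
def grab(n,tag):
    f=r.grab_frame(n); pickle.dump(f,open(f'pics/{tag}.pkl','wb')); cv2.imwrite(f'pics/{tag}.png',cv2.cvtColor(f['img'],cv2.COLOR_RGB2BGR)); return f
def load(tag): return pickle.load(open(f'pics/{tag}.pkl','rb'))
def foc(f): return f['img'].shape[0]/2/np.tan(np.radians(f['vertical_fov']/2))
def ray(f,u,v):
    F=foc(f); d=np.array([(u-f['cx'])/F,(v-f['cy'])/F,1.]); R=np.array(f['R']);t=np.array(f['t'])
    return -R.T@t, R.T@d
def plane(f,u,v,z):
    o,d=ray(f,u,v); return o+d*(z-o[2])/d[2]
def dep(f,u,v):
    o,d=ray(f,u,v); return o+d*f['z_map'][int(round(v)),int(round(u))]
def proj(f,X):
    c=np.array(f['R'])@np.array(X)+np.array(f['t']); F=foc(f); return c[0]/c[2]*F+f['cx'],c[1]/c[2]*F+f['cy']
E
python3 - <<'E'
from h import *
for n in ['scene','side','wrist']:
    f=grab(n,n+'0'); print(n,f['vertical_fov'],f['cx'],f['cy'],-np.array(f['R']).T@f['t'])
print(r.observe())
E
```

```text
pics
scene 53.93881413787948 320.8926976406049 243.37347470659154 [ 0.15756862 -0.449756    0.68014533]
side 56.27609718565534 315.35806470107104 239.01109936760486 [0.17870513 0.57874526 0.66317984]
wrist 61.07836698813724 316.38499315776494 241.03557137307473 [0.72480728 0.0834146  0.37380521]
{'clock': 0.15, 'qpos': array([-5.35678278, 33.91538932,  2.767429  , 92.22037491, -1.90770203,
       54.01233236, -1.93034679]), 'qd': array([ 0.05355137, -0.07934997, -0.00918   , -0.25337323,  0.07863577,
        0.060448  ,  0.05351129]), 'joint_torque': array([ 2.83839137e-03, -5.49247491e+01,  1.54947661e+00, -1.98453355e+01,
        9.54968476e-03,  5.72513367e-03,  5.49048636e-06]), 'tcp_pos': array([7.24347304e-01, 1.30206772e-05, 2.30375862e-01]), 'tool_rot': array([-1.79898153e+02,  5.64946089e-03,  9.00052927e+01]), 'wrist_force': array([-1.30405877,  0.40708415,  0.72976719]), 'torque': array([ 0.04946651,  0.01661634, -0.03580587]), 'width': 1.001291455322007}
```

View pics/scene0.png

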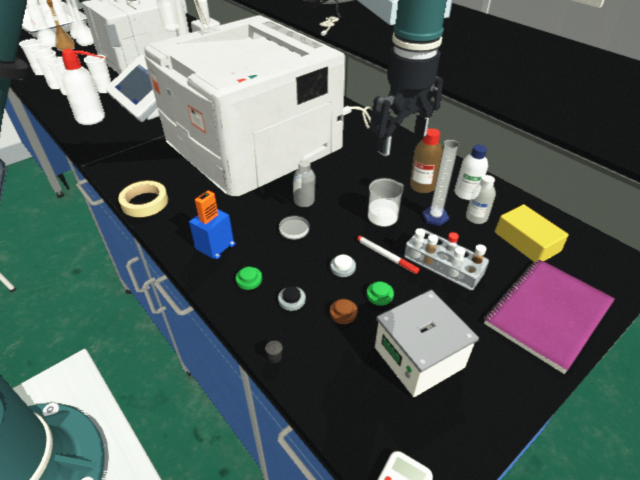

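View pics/side0.png

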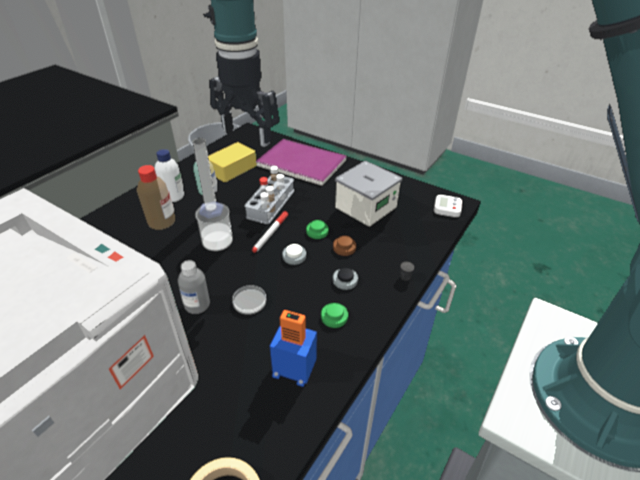

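View pics/wrist0.png

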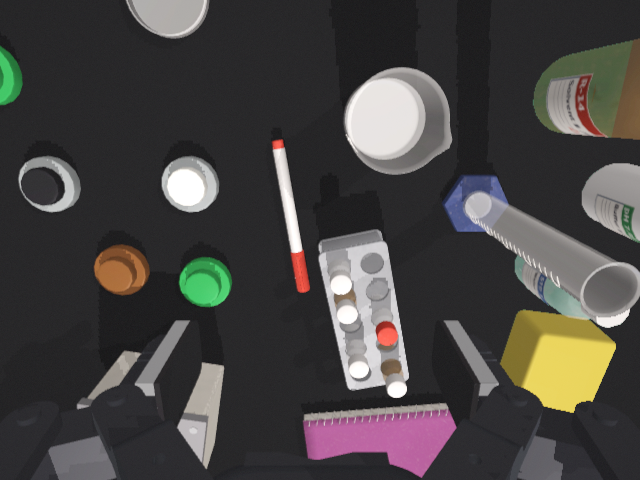

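```bash
cat >> h.py <<'E'
def cloud(f,mask=None):
    F=foc(f); v,u=np.mgrid[0:480,0:640]; z=f['z_map']; m=(z>0) if mask is None else mask&(z>0)
    c=np.stack([(u-f['cx'])/F*z,(v-f['cy'])/F*z,z],-1)[m]
    return (c-np.array(f['t']))@np.array(f['R']), np.stack([u[m],v[m]],-1)
def hsv(f): return cv2.cvtColor(f['img'],cv2.COLOR_RGB2HSV)
def rect(P): 
    r_=cv2.minAreaRect((P[:,:2]*1000).astype(np.float32)); return r_
E
python3 - <<'E'
from h import *
for n in ['scene0','side0']:
    f=load(n); H=hsv(f)
    print(n)
    for name,lo,hi,zr in [('handle',(5,180,150),(18,255,255),(.127,.136)),('stand',(105,150,60),(125,255,255),(.070,.079))]:
        m=cv2.inRange(H,lo,hi)>0
        P,uv=cloud(f,m); ok=(P[:,2]>zr[0])&(P[:,2]<zr[1])&(P[:,0]<.7)
        Q=P[ok]; print(name,len(P),P[:,2].max(),len(Q),Q.mean(0) if len(Q) else '',rect(Q) if len(Q)>4 else '')
    P,uv=cloud(f); box={'scene0':(370,480,285,395),'side0':(330,405,155,225)}[n]
    ok=(uv[:,0]>box[0])&(uv[:,0]<box[1])&(uv[:,1]>box[2])&(uv[:,1]<box[3])&(P[:,2]>.086)&(P[:,2]<.096)
    print('lid',ok.sum(),P[ok].mean(0),rect(P[ok]))
    for name,(u,v) in ({'black':(292,294),'white':(343,261)} if n=='scene0' else {'black':(346,275),'white':(294,252)}).items():
        print(name,plane(f,u,v,.022),dep(f,u,v))
    def crop(tag,b,s):
        c=f['img'][b[2]:b[3],b[0]:b[1]]; cv2.imwrite(f'pics/{tag}.png',cv2.cvtColor(cv2.resize(c,None,fx=s,fy=s,interpolation=cv2.INTER_CUBIC),cv2.COLOR_RGB2BGR))
    if n=='scene0': crop('c_s1',(180,380,180,320),4); crop('c_s2',(370,480,285,395),5)
    else: crop('c_d1',(230,370,230,390),3.5); crop('c_d2',(330,410,155,225),7)
E
```

```text
scene0
handle 486 0.1747659785011706 28 [0.44675499 0.22831348 0.12783401] ((447.1599426269531, 229.78440856933594), (33.019203186035156, 15.44592571258545), 18.262619018554688)
stand 1940 0.11172031987947366 284 [0.44347665 0.22146662 0.07183579] ((447.66448974609375, 231.28314208984375), (61.05687713623047, 52.56532287597656), 13.205342292785645)
lid 3602 [ 0.56113398 -0.22689312  0.08737678] ((563.4134521484375, -224.48422241210938), (111.54094696044922, 111.45478057861328), 79.65746307373047)
black [0.47857029 0.00539491 0.022     ] [0.47976597 0.00709026 0.01954853]
white [0.60535509 0.00718369 0.022     ] [0.60919656 0.01110367 0.01635392]
side0
handle 349 0.18858010212942944 102 [0.4459849  0.23774814 0.12917651] ((447.6513366699219, 233.86215209960938), (35.363563537597656, 18.311031341552734), 14.88852310180664)
stand 1816 0.07743427348873667 608 [0.44112607 0.24167377 0.07437331] ((448.3170471191406, 234.18020629882812), (60.97124481201172, 51.96196746826172), 14.533632278442383)
lid 1302 [ 0.56090179 -0.21875773  0.08917649] ((562.8377685546875, -222.27511596679688), (113.63580322265625, 112.62250518798828), 79.83312225341797)
black [0.4764384 0.017688  0.022    ] [0.47699674 0.01663585 0.02079759]
white [0.60236331 0.02090083 0.022     ] [0.60322749 0.01976294 0.02069212]
```

```bash
python3 -c "
import cv2,numpy as np
ims=[cv2.resize(cv2.imread('pics/c_%s.png'%n),(400,300)) for n in ['s1','s2','d1','d2']]
cv2.imwrite('pics/mos.png',np.vstack([np.hstack(ims[:2]),np.hstack(ims[2:])]))"
```

```text
(no output)
```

View pics/mos.png

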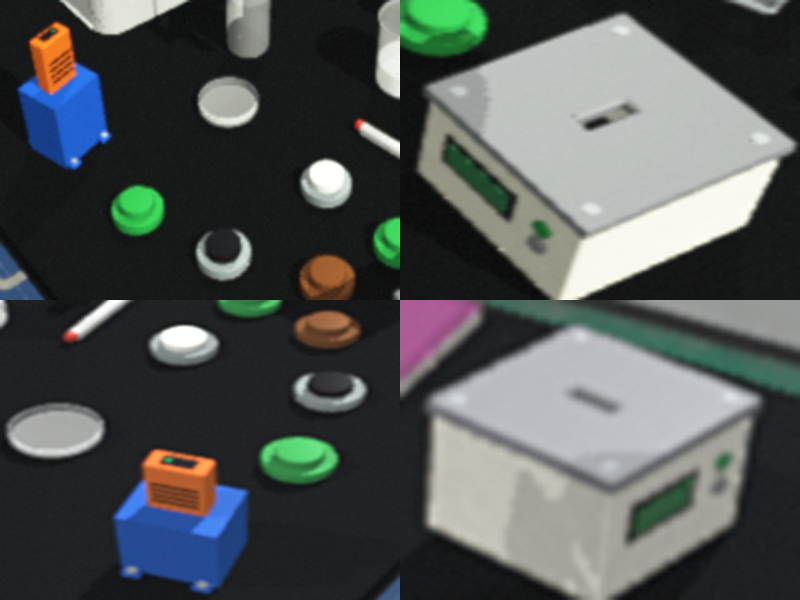

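```bash
python3 - <<'E'
from h import *
B={'scene0':{'white':(328,360,248,275),'black':(277,308,283,310),'slot':(412,445,315,340)},
 'side0':{'white':(280,310,240,263),'black':(330,360,265,290),'slot':(358,385,172,190)},
 'wrist0':{'white':(150,225,150,215),'black':(10,85,150,215)}}
for n in B:
    f=load(n); g=cv2.cvtColor(f['img'],cv2.COLOR_RGB2GRAY)
    for k,b in B[n].items():
        c=g[b[2]:b[3],b[0]:b[1]]
        if k=='white': m=c>225
        elif k=='black':
            ff=cv2.threshold(c,90,255,cv2.THRESH_BINARY)[1]
            cs,_=cv2.findContours(ff,cv2.RETR_CCOMP,cv2.CHAIN_APPROX_NONE)
            m=None
            cs=sorted(cs,key=cv2.contourArea)
            h=np.zeros_like(c); cv2.drawContours(h,[cv2.convexHull(cs[-1])],-1,255,-1); m=(h>0)&(c<60)
        else:
            m=np.abs(c.astype(int)-np.median(c))>25
        mm=m.astype(np.uint8); nn,lab,st,ce=cv2.connectedComponentsWithStats(mm)
        i=1+np.argmax(st[1:,4]); m=lab==i
        vv,uu=np.nonzero(m); uu=uu+b[0];vv=vv+b[2]
        z=.09 if k=='slot' else .022
        P=np.array([plane(f,u,v,z) for u,v in zip(uu,vv)])
        print(n,k,m.sum(),'px',uu.mean().round(1),vv.mean().round(1),(uu.min()+uu.max())/2,(vv.min()+vv.max())/2,'mean',P.mean(0).round(4),'rect',rect(P))
P,uv=cloud(load('side0'));
Q=P[(P[:,0]>.4)&(P[:,0]<.75)&(P[:,1]>.2)&(P[:,1]<.6)&(P[:,2]>.15)]; print('printer',Q.min(0),Q.max(0))
P,uv=cloud(load('scene0'));
Q=P[(P[:,0]>.35)&(P[:,0]<.75)&(P[:,1]>.15)&(P[:,1]<.6)&(P[:,2]>.15)]; print('printer',Q.min(0),Q.max(0))
E
```

```text
scene0 white 201 px 343.6 261.8 343.5 262.0 mean [0.6047 0.0049 0.022 ] rect ((605.2673950195312, 4.746631622314453), (37.949588775634766, 32.19136428833008), 84.30777740478516)
scene0 black 208 px 291.0 294.8 291.0 295.0 mean [0.476  0.0052 0.022 ] rect ((475.8972473144531, 4.813426971435547), (33.032039642333984, 29.033920288085938), 52.90123748779297)
scene0 slot 83 px 427.2 327.3 427.0 327.0 mean [ 0.5621 -0.2274  0.09  ] rect ((561.8724975585938, -227.02230834960938), (8.19633960723877, 29.227174758911133), 78.55357360839844)
side0 white 139 px 293.7 249.2 293.5 249.0 mean [0.6081 0.0141 0.022 ] rect ((608.9017944335938, 13.681503295898438), (32.169437408447266, 31.734569549560547), 34.17330551147461)
side0 black 112 px 343.9 275.9 345.0 275.5 mean [0.4786 0.0222 0.022 ] rect ((479.2113342285156, 21.006214141845703), (25.052879333496094, 33.56710433959961), 67.13606262207031)
side0 slot 37 px 368.4 177.9 368.0 178.0 mean [ 0.5638 -0.2228  0.09  ] rect ((563.7564086914062, -222.88259887695312), (11.497294425964355, 28.160480499267578), 79.29803466796875)
wrist0 white 1067 px 185.5 187.2 185.5 187.0 mean [0.6098 0.0134 0.022 ] rect ((609.8599853515625, 13.13858699798584), (31.735416412353516, 32.29375076293945), 36.479496002197266)
wrist0 black 1232 px 42.2 185.4 42.0 185.5 mean [0.4848 0.0149 0.022 ] rect ((484.8144836425781, 14.478069305419922), (37.397090911865234, 31.796188354492188), 9.37868595123291)
printer [0.54996899 0.33965819 0.15000178] [0.74999393 0.599965   0.26150623]
printer [0.55006541 0.32940696 0.15004932] [0.74997645 0.59994078 0.25849643]
```

Request:
servo_tool --plan '[{"linear": [25,-30,0],"twist": [0,0,6],"fingers": 85},{"linear": [55,-65,5],"twist": [0,0,13],"fingers": 85},{"linear": [85,-101,10],"twist": [0,0,20],"fingers": 85},{"linear": [115,-137,15],"twist": [0,0,27],"fingers": 85},{"linear": [145,-173,20],"twist": [0,0,34],"fingers": 85},{"linear": [175,-209,25],"twist": [0,0,41],"fingers": 85},{"linear": [205,-244,30],"twist": [0,0,48],"fingers": 85},{"linear": [225,-268,30],"twist": [0,0,55],"fingers": 85},{"linear": [230,-275,30],"twist": [0,0,62],"fingers": 85},{"linear": [232,-277,30],"twist": [0,0,69],"fingers": 85}]'

```text
clock: 0.98
tcp_pos: [0.4415, 0.2362, 0.2002]
tool_rot: [-179.8, 0.3, 21.2]
wrist_force: [-0.8, -0.1, 0.3]
width: 0.995
```

Request:
servo_tool --plan '[{"linear": [0,0,0],"twist": [0,0,6.5],"fingers": 85},{"linear": [0,0,0],"twist": [0,0,6.5],"fingers": 85},{"linear": [0,0,0],"twist": [0,0,6.5],"fingers": 85}]'

```text
clock: 1.23
tcp_pos: [0.4479, 0.2321, 0.2012]
tool_rot: [180.0, -0.0, 14.7]
wrist_force: [-0.1, -0.0, 0.5]
width: 0.995
```

```bash
python3 - <<'E'
from h import *
f=grab('wrist','w1'); o=r.observe(); print(o['clock'],o['tcp_pos'],o['tool_rot'],o['qpos'],o['wrist_force'])
H=hsv(f); m=cv2.inRange(H,(5,180,120),(18,255,255))>0
P,uv=cloud(f,m); ok=(P[:,2]>.12)&(P[:,2]<.14); print(len(P),ok.sum(),P[ok].mean(0),rect(P[ok]), uv[ok].min(0),uv[ok].max(0))
m=cv2.inRange(H,(105,150,60),(125,255,255))>0
P,uv=cloud(f,m); ok=(P[:,2]>.06)&(P[:,2]<.085); print(ok.sum(),rect(P[ok]),P[ok].mean(0))
E
```

```text
1.2833 [0.44818862 0.2318489  0.20129533] [ 1.79984729e+02 -7.30390000e-03  1.46391281e+01] [-49.39360691  21.78690366  21.86101171 122.54754915 -12.99970411
  37.81422425 -93.98597305] [-0.52702496  0.20706672  0.8393417 ]
841 415 [0.45239341 0.23684252 0.12859297] ((449.29052734375, 233.98696899414062), (36.15508270263672, 17.393699645996094), 15.869222640991211) [300 220] [330 284]
2176 ((449.1833801269531, 233.4638671875), (60.332820892333984, 50.1735954284668), 14.760552406311035) [0.45040292 0.23828771 0.0749251 ]
```

View pics/w1.png

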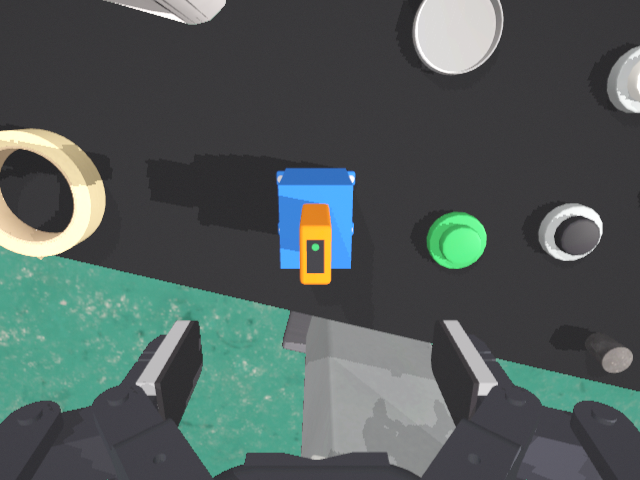

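Request:
servo_tool --plan '[{"linear": [1,-1.5,20],"twist": [0,0,-0.2],"fingers": 85},{"linear": [1,-1.5,50],"twist": [0,0,-0.2],"fingers": 85},{"linear": [1,-1.5,80],"twist": [0,0,-0.2],"fingers": 85},{"linear": [1,-1.5,105],"twist": [0,0,-0.2],"fingers": 85},{"linear": [1,-1.5,115],"twist": [0,0,-0.2],"fingers": 70},{"linear": [1,-1.5,115],"twist": [0,0,-0.2],"fingers": 50},{"linear": [1,-1.5,115],"twist": [0,0,-0.2],"fingers": 40},{"linear": [1,-1.5,115],"twist": [0,0,-0.2],"fingers": 30},{"linear": [1,-1.5,115],"twist": [0,0,-0.2],"fingers": 25},{"linear": [1,-1.5,115],"twist": [0,0,-0.2],"fingers": 24}]'

```text
clock: 2.12
tcp_pos: [0.4495, 0.2342, 0.0876]
tool_rot: [-180.0, -0.2, 14.7]
wrist_force: [-0.5, 0.0, -0.3]
width: 0.282
```

```bash
python3 - <<'E'
from h import *
f=grab('wrist','w2'); o=r.observe(); print(o['clock'],o['tcp_pos'],o['tool_rot'],o['wrist_force'],o['width'])
f=grab('side','s2')
E
```

```text
2.1667 [0.44924671 0.23414767 0.08740958] [-1.79957733e+02 -1.25663723e-01  1.47180301e+01] [-0.79236008  0.20751579 -0.42545401] 0.278149516506636
```

View pics/w2.png

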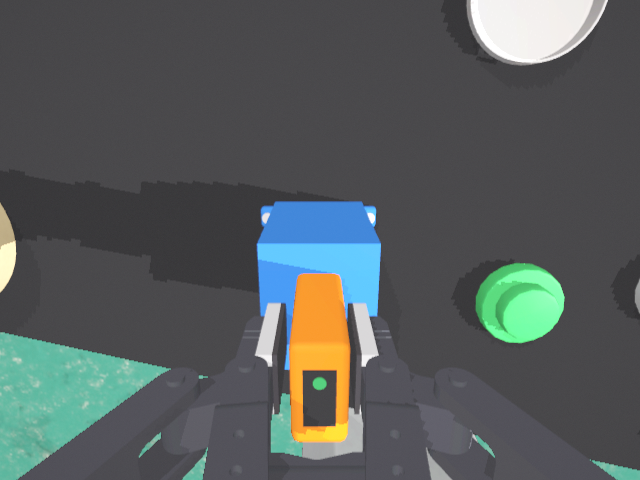

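View pics/s2.png

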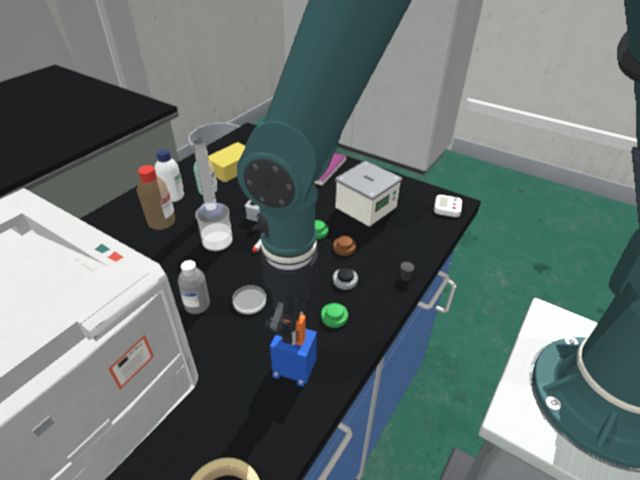

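Request:
servo_tool --plan '[{"linear": [0,0,0],"twist": [0,0,0],"fingers": 20},{"linear": [0,0,0],"twist": [0,0,0],"fingers": 17},{"linear": [0,0,0],"twist": [0,0,0],"fingers": 10},{"linear": [0,0,0],"twist": [0,0,0],"fingers": 5},{"linear": [0,0,0],"twist": [0,0,0],"fingers": 5},{"linear": [0,0,0],"twist": [0,0,0],"fingers": 5},{"linear": [0,0,0],"twist": [0,0,0],"fingers": 5},{"linear": [0,0,0],"twist": [0,0,0],"fingers": 5}]'

```text
clock: 2.88
tcp_pos: [0.4488, 0.2339, 0.0869]
tool_rot: [-180.0, -0.0, 14.7]
wrist_force: [-0.3, 0.1, 5.6]
width: 0.202
```

```bash
python3 - <<'E'
from h import *
f=grab('wrist','w3'); o=r.observe(); print(o['clock'],o['tcp_pos'],o['tool_rot'],o['wrist_force'],o['torque'],o['width'])
E
```

```text
2.9333 [0.44881953 0.23392062 0.0869192 ] [-1.79971088e+02 -3.42582197e-02  1.47075382e+01] [-1.21078043 -0.60009289  6.54076302] [-0.02336814  0.19585378  0.03562741] 0.20714683452664864
```

View pics/w3.png

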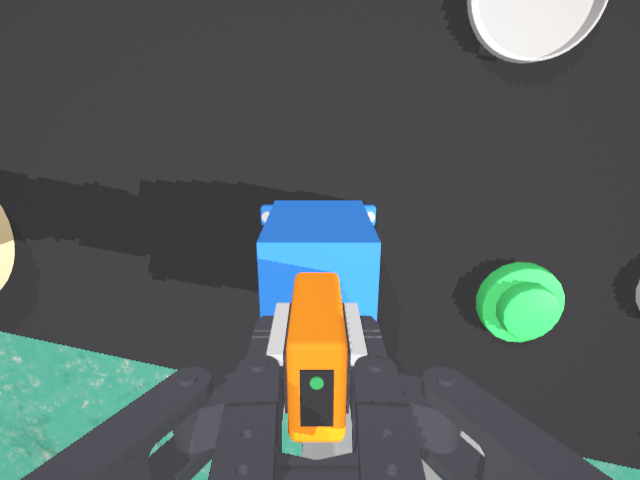

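Request:
servo_tool --plan '[{"linear": [0,0,-8],"twist": [0,0,0],"fingers": 5},{"linear": [0,0,-20],"twist": [0,0,0],"fingers": 5},{"linear": [0,0,-40],"twist": [0,0,0],"fingers": 5},{"linear": [0,0,-65],"twist": [0,0,0],"fingers": 5},{"linear": [0,0,-90],"twist": [0,0,0],"fingers": 5},{"linear": [0,0,-108],"twist": [0,0,0],"fingers": 5},{"linear": [0,0,-113],"twist": [0,0,0],"fingers": 5},{"linear": [0,0,-113],"twist": [0,0,0],"fingers": 5},{"linear": [0,0,-113],"twist": [0,0,0],"fingers": 5}]'

```text
clock: 3.68
tcp_pos: [0.448, 0.2336, 0.1989]
tool_rot: [180.0, 0.0, 14.7]
wrist_force: [-0.1, -0.2, -1.3]
width: 0.204
```

```bash
python3 - <<'E'
from h import *
f=grab('wrist','w4'); o=r.observe(); print(o['clock'],o['tcp_pos'],o['tool_rot'],o['wrist_force'],o['torque'],o['width'])
f=grab('scene','sc4');f=grab('side','s4')
E
```

```text
3.7333 [0.44761581 0.23340457 0.19833742] [1.79966858e+02 1.18661604e-01 1.47177426e+01] [-0.25314633 -0.39138558 -0.96106825] [0.02785571 0.02067435 0.0174979 ] 0.20147733969852485
```

View pics/w4.png

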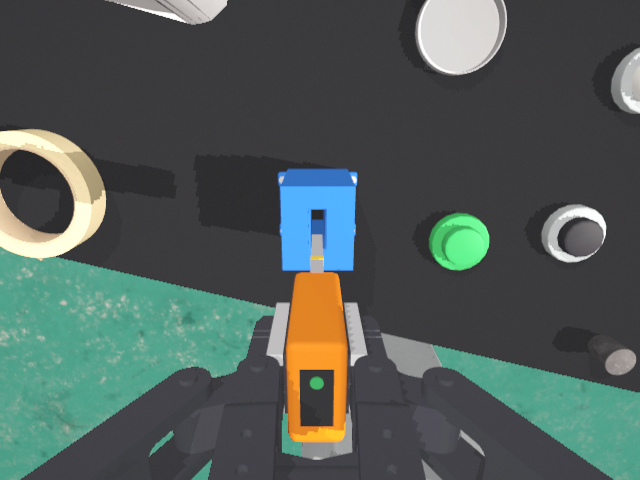

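View pics/sc4.png

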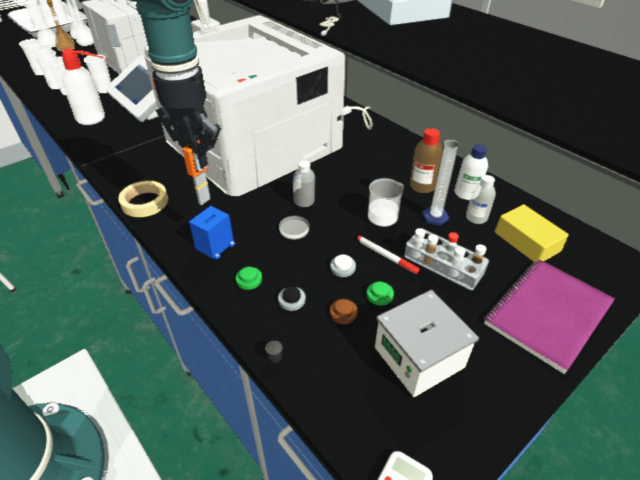

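```bash
python3 - <<'E'
from h import *
f=load('w4')
g=cv2.cvtColor(f['img'],cv2.COLOR_RGB2GRAY)
b=(535,612,200,268); c=g[b[2]:b[3],b[0]:b[1]]
cs,_=cv2.findContours((c>110).astype(np.uint8),cv2.RETR_EXTERNAL,cv2.CHAIN_APPROX_NONE)
k=max(cs,key=cv2.contourArea); h=np.zeros_like(c); cv2.drawContours(h,[cv2.convexHull(k)],-1,255,-1)
(e)=cv2.fitEllipse(k); print('ring',e[0][0]+b[0],e[0][1]+b[2],e[1], plane(f,e[0][0]+b[0],e[0][1]+b[2],.006))
H=c.copy(); cv2.imwrite('pics/bp.png',cv2.resize(f['img'][190:280,525:625,::-1],None,fx=5,fy=5,interpolation=cv2.INTER_NEAREST))
cv2.imwrite('pics/bl.png',cv2.resize(f['img'][200:290,270:370,::-1],None,fx=5,fy=5,interpolation=cv2.INTER_NEAREST))
o=np.array([.4476,.2334,.1983]); y=np.radians(14.7); ax=np.array([np.cos(y),np.sin(y),0]); ay=np.array([-np.sin(y),np.cos(y),0])
tip=o-[0,0,.0819]
for s in (-1,1): print('tip corner',proj(f,tip+ax*.012+s*ay*.003), 'line',proj(f,tip+ax*.012+s*ay*.003+[0,0,.040]))
print(f['R'], -f['R'].T@f['t'])
E
python3 -c "
import cv2,numpy as np
cv2.imwrite('pics/m4.png',np.hstack([cv2.resize(cv2.imread('pics/%s.png'%n),(400,360)) for n in('bp','bl')]))"
```

```text
ring 573.6330795288086 232.85162734985352 (55.899051666259766, 64.60939025878906) [0.48191651 0.01204295 0.006     ]
tip corner (np.float64(322.3963373101786), np.float64(232.83825071573057)) line (np.float64(323.58131304807733), np.float64(257.5547205408457))
tip corner (np.float64(312.10212044687563), np.float64(232.8346797068557)) line (np.float64(311.33018660023106), np.float64(257.55096164075997))
[[ 2.54268644e-01 -9.67133491e-01  5.17186606e-04]
 [-9.15763167e-01 -2.40590859e-01  3.21704618e-01]
 [-3.11006880e-01 -8.22730173e-02 -9.46839940e-01]] [0.52844417 0.2552899  0.34243778]
```

View pics/m4.png

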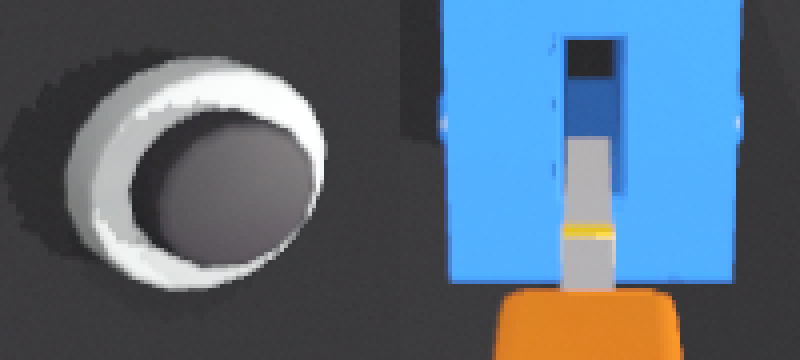

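```bash
python3 - <<'E'
from h import *
f=load('w4'); print(plane(f,584.3,238.8,.022), dep(f,584,239))
for a in [(565,238.8),(603.8,238.8),(584.3,220.5),(584.3,257)]: print(plane(f,*a,.022))
E
```

```text
[0.48163685 0.01270019 0.022     ] [0.48157907 0.01371428 0.02312798]
[0.47756174 0.02821111 0.022     ]
[ 0.4857544  -0.00297227  0.022     ]
[0.49605197 0.01994911 0.022     ]
[0.46685738 0.00526806 0.022     ]
```

Request:
servo_tool --plan '[{"linear": [-2,20,0],"twist": [0,0,0],"fingers": 5},{"linear": [-5,50,0],"twist": [0,0,0],"fingers": 5},{"linear": [-9,85,0],"twist": [0,0,0],"fingers": 5},{"linear": [-13,120,0],"twist": [0,0,0],"fingers": 5},{"linear": [-16,155,0],"twist": [0,0,10],"fingers": 5},{"linear": [-20,190,20],"twist": [0,0,0],"fingers": 5},{"linear": [-22,213,40],"twist": [0,0,0],"fingers": 5},{"linear": [-23,222,60],"twist": [0,0,0],"fingers": 5},{"linear": [-23,222,70],"twist": [0,0,0],"fingers": 5},{"linear": [-23,222,70],"twist": [0,0,0],"fingers": 5}]'

```text
clock: 4.67
tcp_pos: [0.4805, 0.0127, 0.1268]
tool_rot: [-179.9, 0.4, 14.6]
wrist_force: [-1.0, -0.2, -0.5]
width: 0.203
```

```bash
python3 - <<'E'
from h import *
f=grab('wrist','w5'); o=r.observe(); print(o['clock'],o['tcp_pos'],o['tool_rot'],o['wrist_force'],o['torque'],o['width'])
cv2.imwrite('pics/w5c.png',cv2.resize(f['img'][170:320,220:420,::-1],None,fx=4,fy=4,interpolation=cv2.INTER_NEAREST))
o_=o['tcp_pos']; y=np.radians(o['tool_rot'][2]); ax=np.array([np.cos(y),np.sin(y),0]); ay=np.array([-np.sin(y),np.cos(y),0])
tip=o_-[0,0,.0819]
for s in (-1,1): print('tip corner',(np.array(proj(f,tip+ax*.012+s*ay*.003))-[220,170])*4)
E
```

```text
4.7167 [0.48137262 0.01369869 0.12790251] [-179.93945775    0.23151984   14.71265902] [ 0.40648189  0.57307698 -0.74919457] [ 0.0359017  -0.00308772  0.01857985] 0.198753744527441
tip corner [404.20942904 242.00035073]
tip corner [362.61267679 242.06518355]
```

View pics/w5c.png

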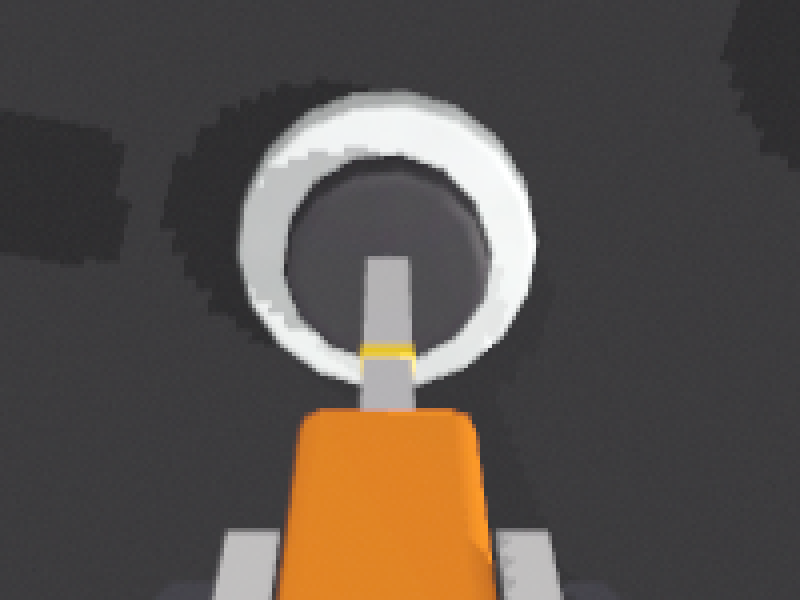

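```bash
python3 - <<'E'
from h import *
f=load('w5'); print(plane(f,220+389/4,170+266/4,.022)); print(plane(f,220+389/4,170+172/4,.022),plane(f,220+288/4,170+266/4,.022),plane(f,220+490/4,170+266/4,.022),plane(f,220+389/4,170+360/4,.022))
o=r.observe(); print(o['tcp_pos'],o['tool_rot'],o['wrist_force'],o['qd'])
E
```

```text
[0.48191853 0.01298425 0.022     ]
[0.49700672 0.01692843 0.022     ] [0.47782632 0.02867263 0.022     ] [ 0.48601047 -0.0027031   0.022     ] [0.46621718 0.00887979 0.022     ]
[0.48137262 0.01369869 0.12790251] [-179.93945775    0.23151984   14.71265902] [ 0.40648189  0.57307698 -0.74919457] [-1.83619091 -2.01896635  0.36314246 -1.18138327  0.29751807  0.22995802
 -0.09797409]
```

Request:
servo_tool --plan '[{"linear": [0,0,5],"twist": [0,0,0],"fingers": 5},{"linear": [0,0,12],"twist": [0,0,0],"fingers": 5},{"linear": [0,0,18],"twist": [0,0,0],"fingers": 5},{"linear": [0,0,20],"twist": [0,0,0],"fingers": 5},{"linear": [0,0,20],"twist": [0,0,0],"fingers": 5},{"linear": [0,0,20],"twist": [0,0,0],"fingers": 5},{"linear": [0,0,20],"twist": [0,0,0],"fingers": 5}]'

```text
clock: 5.3
tcp_pos: [0.4829, 0.0132, 0.1095]
tool_rot: [180.0, -0.0, 14.7]
wrist_force: [-0.5, 0.3, -1.5]
width: 0.203
```

```bash
python3 - <<'E'
from h import *
o=r.observe(); print(o['tcp_pos'],o['tool_rot'],o['wrist_force'])
E
```

```text
[0.48288018 0.01323993 0.10953662] [ 1.79994027e+02 -2.97401509e-02  1.47128470e+01] [-0.5343127   0.30402068 -1.54653118]
```

Request:
servo_tool --plan '[{"linear": [0,0,3],"twist": [0,0,0],"fingers": 5},{"linear": [0,0,6],"twist": [0,0,0],"fingers": 5},{"linear": [0,0,8],"twist": [0,0,0],"fingers": 5},{"linear": [0,0,8],"twist": [0,0,0],"fingers": 5},{"linear": [0,0,8],"twist": [0,0,0],"fingers": 5},{"linear": [0,0,8],"twist": [0,0,0],"fingers": 5}]'

```text
clock: 5.8
tcp_pos: [0.483, 0.0131, 0.1014]
tool_rot: [180.0, -0.0, 14.7]
wrist_force: [0.3, -0.1, 1.0]
width: 0.203
```

Request:
servo_tool --plan '[{"linear": [0,0,1],"twist": [0,0,0],"fingers": 5},{"linear": [0,0,2],"twist": [0,0,0],"fingers": 5},{"linear": [0,0,2],"twist": [0,0,0],"fingers": 5},{"linear": [0,0,2],"twist": [0,0,0],"fingers": 5},{"linear": [0,0,2],"twist": [0,0,0],"fingers": 5},{"linear": [0,0,2],"twist": [0,0,0],"fingers": 5}]'

```text
clock: 6.3
tcp_pos: [0.483, 0.0131, 0.0994]
tool_rot: [180.0, -0.0, 14.7]
wrist_force: [0.6, 0.1, 3.2]
width: 0.205
```

```bash
python3 - <<'E'
from h import *
o=r.observe(); print(o['tcp_pos'],o['tool_rot'],o['wrist_force'],o['torque'])
f=grab('wrist','w6');o=r.observe(); print(o['tcp_pos'],o['wrist_force'])
cv2.imwrite('pics/w6c.png',cv2.resize(f['img'][170:320,220:420,::-1],None,fx=4,fy=4,interpolation=cv2.INTER_NEAREST))
E
```

```text
[0.48297292 0.01314249 0.09940516] [ 1.79989510e+02 -3.26543603e-02  1.47035886e+01] [0.62098534 0.08212667 3.21088496] [ 0.04418821 -0.21541173 -0.06176   ]
[0.48297438 0.01311209 0.09939928] [ 0.47067041 -0.77996057  2.12884282]
```

View pics/w6c.png

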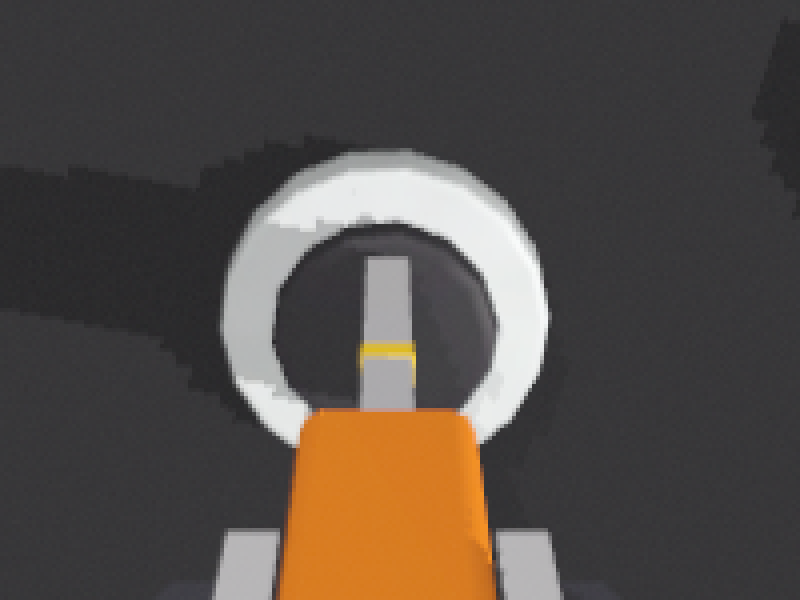

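Request:
servo_tool --plan '[{"linear": [0,0,0.5],"twist": [0,0,0],"fingers": 5},{"linear": [0,0,1],"twist": [0,0,0],"fingers": 5},{"linear": [0,0,1],"twist": [0,0,0],"fingers": 5},{"linear": [0,0,1],"twist": [0,0,0],"fingers": 5},{"linear": [0,0,1],"twist": [0,0,0],"fingers": 5}]'

```text
clock: 6.77
tcp_pos: [0.4829, 0.0131, 0.0984]
tool_rot: [180.0, -0.0, 14.7]
wrist_force: [2.1, 1.0, 2.7]
width: 0.205
```

Request:
servo_tool --plan '[{"linear": [0,0,0],"twist": [0,0,0],"fingers": 5}]'

```text
clock: 6.85
tcp_pos: [0.4829, 0.0131, 0.0984]
tool_rot: [180.0, -0.0, 14.7]
wrist_force: [2.4, 0.6, 3.2]
width: 0.205
```

Request:
servo_tool --plan '[{"linear": [0,0,0],"twist": [0,0,0],"fingers": 5}]'

```text
clock: 6.93
tcp_pos: [0.483, 0.0131, 0.0984]
tool_rot: [180.0, -0.0, 14.7]
wrist_force: [0.8, 0.1, 2.9]
width: 0.202
```

Request:
servo_tool --plan '[{"linear": [0,0,0],"twist": [0,0,0],"fingers": 5}]'

```text
clock: 7.02
tcp_pos: [0.4829, 0.0131, 0.0983]
tool_rot: [180.0, -0.0, 14.7]
wrist_force: [0.9, 1.2, 2.3]
width: 0.204
```

```bash
python3 - <<'E'
from h import *
o=r.observe(); print(o['tcp_pos'],o['tool_rot'],o['wrist_force'],o['torque'])
grab('scene','sc6'); f=grab('wrist','w7');o=r.observe(); print(o['tcp_pos'],o['wrist_force'])
cv2.imwrite('pics/w7c.png',cv2.resize(f['img'][170:320,220:420,::-1],None,fx=4,fy=4,interpolation=cv2.INTER_NEAREST))
a=load('w6')['z_map'];b=f['z_map']
print(a[250:256,300],b[250:256,300])
E
```

```text
[0.48292148 0.01311762 0.09834225] [ 1.79990318e+02 -2.43318281e-02  1.46991692e+01] [0.87133503 1.15818926 2.27447898] [ 0.11087722 -0.30316195  0.04296947]
[0.48289222 0.01313265 0.0983426 ] [0.64038071 0.2870085  2.21708354]
[0.2388918  0.23932631 0.24055398 0.23923697 0.24021897 0.24031116] [0.2378944  0.23859604 0.23853354 0.23981862 0.23928386 0.24076243]
```

Request:
servo_tool --plan '[{"linear": [0,0,0.3],"twist": [0,0,0],"fingers": 5},{"linear": [0,0,0.3],"twist": [0,0,0],"fingers": 5},{"linear": [0,0,0.3],"twist": [0,0,0],"fingers": 5},{"linear": [0,0,0.3],"twist": [0,0,0],"fingers": 5}]'

```text
clock: 7.45
tcp_pos: [0.4829, 0.0132, 0.098]
tool_rot: [180.0, -0.0, 14.7]
wrist_force: [1.1, 0.3, 3.3]
width: 0.203
```

Request:
servo_tool --plan '[{"linear": [0,0,0],"twist": [0,0,0],"fingers": 5}]'

```text
clock: 7.53
tcp_pos: [0.4829, 0.0131, 0.098]
tool_rot: [180.0, -0.0, 14.7]
wrist_force: [2.3, 0.7, 3.6]
width: 0.203
```

Request:
servo_tool --plan '[{"linear": [0,0,0],"twist": [0,0,0],"fingers": 5}]'

```text
clock: 7.62
tcp_pos: [0.4828, 0.0131, 0.098]
tool_rot: [180.0, -0.0, 14.7]
wrist_force: [1.1, 0.1, 3.0]
width: 0.203
```

View pics/w7c.png

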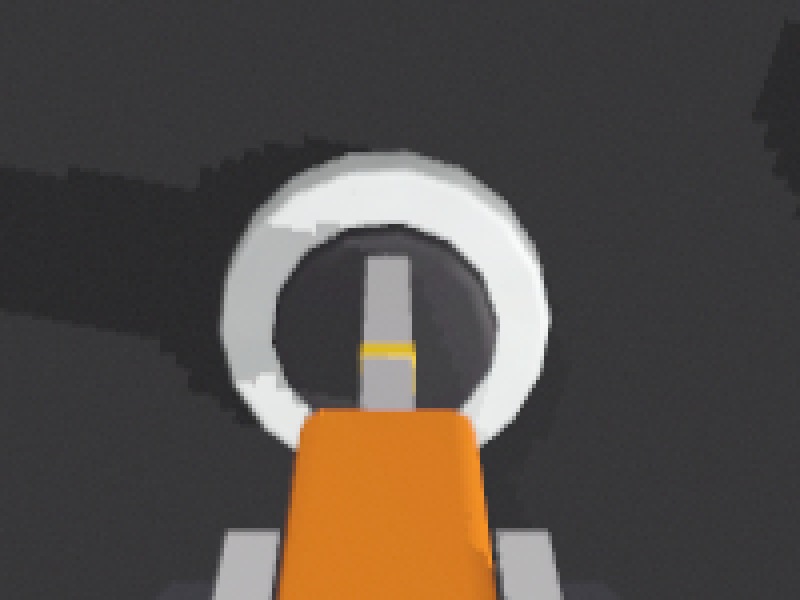

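```bash
python3 - <<'E'
from h import *
f=load('sc6'); u,v=map(int,proj(f,[.482,.013,.02])); print(u,v)
cv2.imwrite('pics/sc6c.png',cv2.resize(f['img'][v-80:v+25,u-60:u+60,::-1],None,fx=5,fy=5,interpolation=cv2.INTER_CUBIC))
E
```

```text
290 291
```

View pics/sc6c.png

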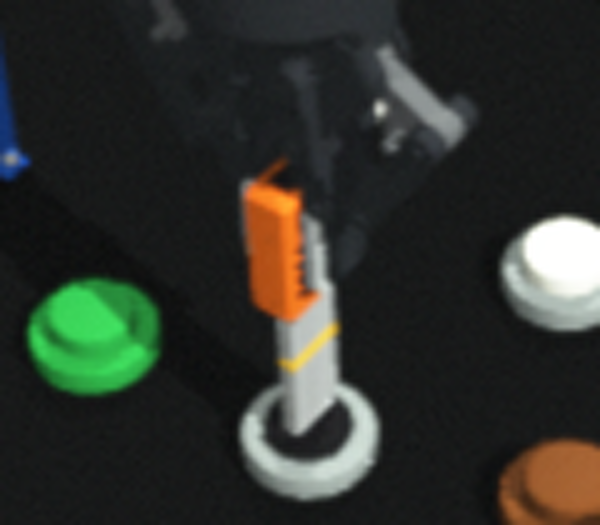

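Request:
servo_tool --plan '[{"linear": [0,0,-6],"twist": [0,0,0],"fingers": 5},{"linear": [0,0,-18],"twist": [0,0,0],"fingers": 5},{"linear": [8,2,-30],"twist": [0,0,0],"fingers": 5},{"linear": [30,8,-38],"twist": [0,0,0],"fingers": 5},{"linear": [60,16,-38],"twist": [0,0,0],"fingers": 5},{"linear": [90,24,-38],"twist": [0,0,0],"fingers": 5},{"linear": [112,29,-35],"twist": [0,0,0],"fingers": 5},{"linear": [122,32,-32],"twist": [0,0,0],"fingers": 5},{"linear": [122,32,-32],"twist": [0,0,0],"fingers": 5},{"linear": [122,32,-32],"twist": [0,0,0],"fingers": 5}]'

```text
clock: 8.45
tcp_pos: [0.6061, 0.013, 0.1289]
tool_rot: [-179.9, 0.3, 14.7]
wrist_force: [-1.2, -0.1, -1.6]
width: 0.206
```

```bash
python3 - <<'E'
from h import *
o=r.observe(); print(o['tcp_pos'],o['tool_rot'],o['wrist_force'])
f=grab('wrist','w8')
c=f['img'][150:300,220:420]; cv2.imwrite('pics/w8c.png',cv2.resize(c[:,:,::-1],None,fx=4,fy=4,interpolation=cv2.INTER_NEAREST))
E
```

```text
[0.60613384 0.01296591 0.12890204] [-179.93606676    0.2893266    14.69171513] [-1.15204955 -0.10745894 -1.59533411]
```

View pics/w8c.png

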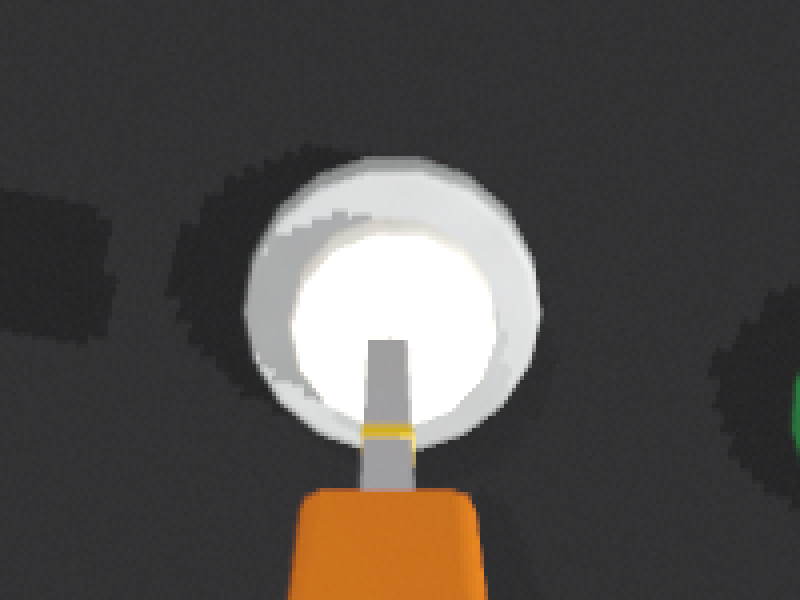

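```bash
python3 - <<'E'
from h import *
f=load('w8'); p=plane(f,220+394/4,150+329/4,.022); print(p)
o=r.observe(); print(o['tcp_pos'],o['tool_rot'])
d=(p-o['tcp_pos'])[:2]; y=np.radians(14.7); print(d@[np.cos(y),np.sin(y)]*1000,d@[np.sin(y),-np.cos(y)]*1000)
E
```

```text
[0.60998845 0.01305309 0.022     ]
[0.6055627  0.01287663 0.12905994] [-179.92807583    0.29575699   14.67745767]
4.325670607900717 0.9523832159856306
```

Request:
servo_tool --plan '[{"linear": [1,0,5],"twist": [0,0,0],"fingers": 5},{"linear": [1,0,12],"twist": [0,0,0],"fingers": 5},{"linear": [1,0,20],"twist": [0,0,0],"fingers": 5},{"linear": [1,0,24],"twist": [0,0,0],"fingers": 5},{"linear": [1,0,24],"twist": [0,0,0],"fingers": 5},{"linear": [1,0,24],"twist": [0,0,0],"fingers": 5},{"linear": [1,0,24],"twist": [0,0,0],"fingers": 5}]'

```text
clock: 9.08
tcp_pos: [0.6098, 0.0133, 0.106]
tool_rot: [180.0, -0.0, 14.7]
wrist_force: [0.1, -0.3, -0.6]
width: 0.205
```

Request:
servo_tool --plan '[{"linear": [0,0,3],"twist": [0,0,0],"fingers": 5},{"linear": [0,0,6],"twist": [0,0,0],"fingers": 5},{"linear": [0,0,7.5],"twist": [0,0,0],"fingers": 5},{"linear": [0,0,7.5],"twist": [0,0,0],"fingers": 5},{"linear": [0,0,7.5],"twist": [0,0,0],"fingers": 5},{"linear": [0,0,7.5],"twist": [0,0,0],"fingers": 5},{"linear": [0,0,7.5],"twist": [0,0,0],"fingers": 5}]'

```text
clock: 9.67
tcp_pos: [0.6104, 0.0133, 0.0989]
tool_rot: [180.0, -0.1, 14.7]
wrist_force: [1.4, -1.9, 2.7]
width: 0.202
```

Request:
servo_tool --plan '[{"linear": [0,0,0.4],"twist": [0,0,0],"fingers": 5},{"linear": [0,0,0.4],"twist": [0,0,0],"fingers": 5},{"linear": [0,0,0.4],"twist": [0,0,0],"fingers": 5},{"linear": [0,0,0.4],"twist": [0,0,0],"fingers": 5}]'

```text
clock: 10.0
tcp_pos: [0.6103, 0.0133, 0.0983]
tool_rot: [180.0, -0.1, 14.7]
wrist_force: [0.9, 0.2, 3.0]
width: 0.204
```

Request:
servo_tool --plan '[{"linear": [0,0,0],"twist": [0,0,0],"fingers": 5}]'

```text
clock: 10.08
tcp_pos: [0.6103, 0.0133, 0.0983]
tool_rot: [180.0, -0.1, 14.7]
wrist_force: [1.7, -1.1, 3.2]
width: 0.209
```

```bash
python3 - <<'E'
from h import *
o=r.observe(); print(o['tcp_pos'],o['tool_rot'],o['wrist_force'])
f=grab('wrist','w9');o=r.observe(); print(o['tcp_pos'],o['tool_rot'],o['wrist_force'])
g=grab('scene','sc9')
u,v=map(int,proj(g,[.61,.013,.02]))
a=cv2.resize(f['img'][170:320,220:420,::-1],(400,300),interpolation=cv2.INTER_NEAREST);b=cv2.resize(g['img'][v-65:v+25,u-60:u+60,::-1],(400,300),interpolation=cv2.INTER_CUBIC)
cv2.imwrite('pics/m9.png',np.hstack([a,b]))
E
```

```text
[0.61032475 0.01332342 0.09829462] [ 1.79973219e+02 -6.22539173e-02  1.47015518e+01] [ 1.65253863 -1.05051677  3.19879293]
[0.6103227  0.01330394 0.09827073] [ 1.79972957e+02 -6.07755999e-02  1.46983419e+01] [ 0.49967537 -0.59382789  3.17530341]
```

View pics/m9.png

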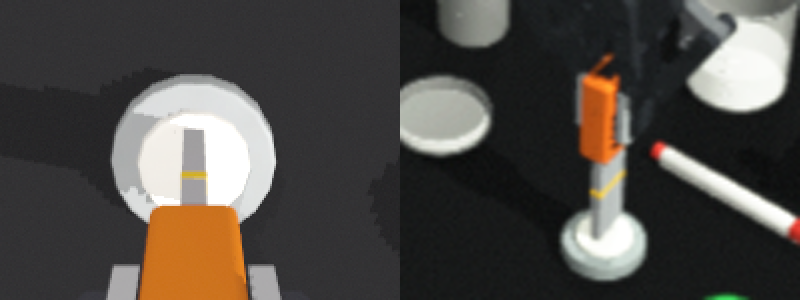

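Request:
servo_tool --plan '[{"linear": [0,0,0.3],"twist": [0,0,0],"fingers": 5},{"linear": [0,0,0.3],"twist": [0,0,0],"fingers": 5},{"linear": [0,0,0.3],"twist": [0,0,0],"fingers": 5},{"linear": [0,0,0.3],"twist": [0,0,0],"fingers": 5}]'

```text
clock: 10.52
tcp_pos: [0.6103, 0.0133, 0.098]
tool_rot: [180.0, -0.1, 14.7]
wrist_force: [1.6, -0.9, 2.8]
width: 0.201
```

Request:
servo_tool --plan '[{"linear": [0,0,0],"twist": [0,0,0],"fingers": 5}]'

```text
clock: 10.6
tcp_pos: [0.6102, 0.0133, 0.0979]
tool_rot: [180.0, -0.1, 14.7]
wrist_force: [3.2, -1.2, 2.7]
width: 0.205
```

Request:
servo_tool --plan '[{"linear": [0,0,-8],"twist": [0,0,0],"fingers": 5},{"linear": [0,0,-30],"twist": [0,0,0],"fingers": 5},{"linear": [0,0,-60],"twist": [0,0,0],"fingers": 5},{"linear": [-5,10,-90],"twist": [0,0,2],"fingers": 5},{"linear": [-20,38,-107],"twist": [0,0,6],"fingers": 5},{"linear": [-37,75,-107],"twist": [0,0,11],"fingers": 5},{"linear": [-54,112,-107],"twist": [0,0,16],"fingers": 5},{"linear": [-71,148,-107],"twist": [0,0,20],"fingers": 5},{"linear": [-88,184,-107],"twist": [0,0,23],"fingers": 5},{"linear": [-99,207,-107],"twist": [0,0,25],"fingers": 5}]'

```text
clock: 11.43
tcp_pos: [0.5624, -0.2155, 0.2044]
tool_rot: [180.0, 0.3, -10.7]
wrist_force: [0.7, -0.7, -1.0]
width: 0.203
```

Request:
servo_tool --plan '[{"linear": [-2,9,0],"twist": [0,0,0],"fingers": 5},{"linear": [-2,12,0],"twist": [0,0,0],"fingers": 5},{"linear": [-2,12,0],"twist": [0,0,0],"fingers": 5},{"linear": [-2,12,0],"twist": [0,0,0],"fingers": 5},{"linear": [-2,12,0],"twist": [0,0,0],"fingers": 5},{"linear": [-2,12,0],"twist": [0,0,0],"fingers": 5},{"linear": [-2,12,0],"twist": [0,0,0],"fingers": 5}]'

```text
clock: 12.02
tcp_pos: [0.5629, -0.2217, 0.2047]
tool_rot: [-180.0, 0.0, -10.1]
wrist_force: [-0.6, -0.2, -0.6]
width: 0.205
```

```bash
cat >> h.py <<'E'
def crop(f,u0,v0,w,h,s,name): cv2.imwrite(f'pics/{name}.png',cv2.resize(f['img'][v0:v0+h,u0:u0+w,::-1],None,fx=s,fy=s,interpolation=cv2.INTER_CUBIC))
def tips(f,o,L=.0819):
    y=np.radians(o['tool_rot'][2]); ax=np.array([np.cos(y),np.sin(y),0]); ay=np.array([-np.sin(y),np.cos(y),0]); tip=o['tcp_pos']-[0,0,L]
    return [proj(f,tip+ax*.012+s*ay*.003) for s in(-1,1)]
E
python3 - <<'E'
from h import *
o=r.observe(); print(o['tcp_pos'],o['tool_rot'],o['wrist_force'],o['qpos'])
f=grab('wrist','w10'); print(tips(f,o)); crop(f,220,170,200,150,4,'w10c')
E
```

```text
[ 0.56292968 -0.22169263  0.20465988] [-1.79955689e+02  2.24734266e-02 -1.01461981e+01] [-0.55668356 -0.17419265 -0.57902986] [ -3.25844668  29.67676446  29.03995474 110.32759618 -19.9296631
  44.98982298 -63.26208938]
[(np.float64(322.60470966032534), np.float64(232.11731131901183)), (np.float64(312.275006937264), np.float64(232.11421890466073))]
```

View pics/w10c.png

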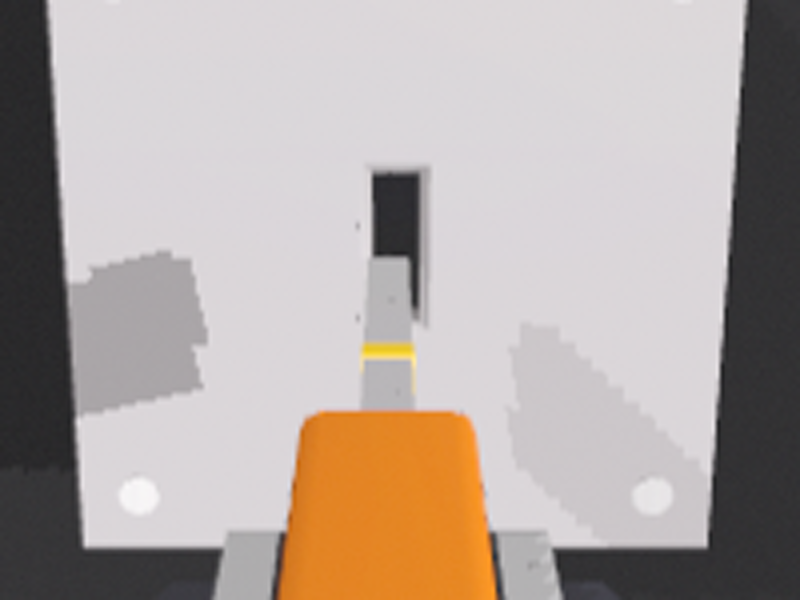

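View pics/w10.png

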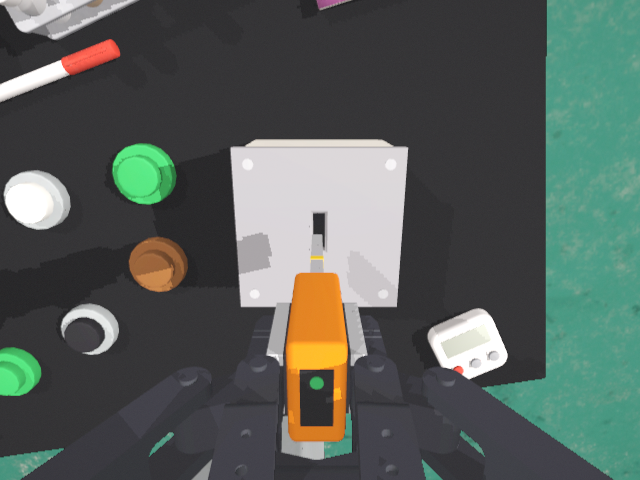

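```bash
python3 - <<'E'
from h import *
f=load('w10'); o=r.observe()
q=lambda x,y:(220+(x+.5)/4-.5,170+(y+.5)/4-.5)
a,b,c=[plane(f,*q(*p),.09) for p in [(366,164),(430,164),(428,328)]]
print(a,b,c); cen=(a+c)/2; print('slot',cen,'len',np.linalg.norm(b-c),np.linalg.norm(a-b))
# lid edges full image
g=cv2.cvtColor(f['img'],cv2.COLOR_RGB2GRAY); 
m=((g>140)&(cv2.cvtColor(f['img'],cv2.COLOR_RGB2HSV)[:,:,1]<40)).astype(np.uint8)
L=[];Rr=[]
for v in range(165,295,3):
    row=g[v].astype(float)
    gl=np.diff(row[215:260]); L.append((215+np.argmax(gl)+.5,v)); gr=np.diff(row[380:425]); Rr.append((380+np.argmin(gr)+.5,v))
for E in (L,Rr):
    P=np.array([plane(f,u,v,.09) for u,v in E]); vx,vy,x0,y0=cv2.fitLine((P[:,:2]*1000).astype(np.float32),cv2.DIST_HUBER,0,.01,.01).ravel(); print('edge yaw',np.degrees(np.arctan2(vy,vx)),x0,y0)
d=(cen-o['tcp_pos'])[:2]; y=np.radians(-10.15); print('tool dx,dy',d@[np.cos(y),np.sin(y)]*1000,d@[np.sin(y),-np.cos(y)]*1000)
P,uv=cloud(f); ok=(uv[:,0]>250)&(uv[:,0]<390)&(uv[:,1]>155)&(uv[:,1]<200); print('lid z',np.median(P[ok,2]))
E
```

```text
[ 0.57979241 -0.22057794  0.09      ] [ 0.57795306 -0.23087296  0.09      ] [ 0.54986435 -0.22575338  0.09      ]
slot [ 0.56482838 -0.22316566  0.09      ] len 0.028551459056808462 0.010458047418367275
edge yaw -10.171417 575.11816 -168.62245
edge yaw -10.2352915 555.68195 -277.42526
tool dx,dy 2.148265961904899 0.6564373387002534
lid z 0.09104613763478676
```

Request:
servo_tool --plan '[{"linear": [1,0.5,5],"twist": [0,0,0],"fingers": 5},{"linear": [2,0.8,13],"twist": [0,0,0],"fingers": 5},{"linear": [2,0.8,20],"twist": [0,0,0],"fingers": 5},{"linear": [2,0.8,24],"twist": [0,0,0],"fingers": 5},{"linear": [2,0.8,24],"twist": [0,0,0],"fingers": 5},{"linear": [2,0.8,24],"twist": [0,0,0],"fingers": 5},{"linear": [2,0.8,24],"twist": [0,0,0],"fingers": 5},{"linear": [2,0.8,24],"twist": [0,0,0],"fingers": 5}]'

```text
clock: 12.73
tcp_pos: [0.5644, -0.2248, 0.181]
tool_rot: [180.0, -0.0, -10.3]
wrist_force: [0.2, 0.8, 0.2]
width: 0.202
```

```bash
python3 - <<'E'
from h import *
f=load('w10'); print('lid far/near mid',(plane(f,318,147.5,.09)+plane(f,318,306.5,.09))/2,plane(f,318,147.5,.09),plane(f,318,306.5,.09))
o=r.observe(); print(o['tcp_pos'],o['tool_rot'],o['wrist_force'])
f=grab('wrist','w11'); print(tips(f,o)); crop(f,240,180,150,112,5.3,'w11c')
f=grab('scene','sc11');u,v=map(int,proj(f,[.565,-.223,.09]));crop(f,u-50,v-50,100,75,8,'sc11c')
f=grab('side','s11');u,v=map(int,proj(f,[.565,-.223,.09]));crop(f,u-50,v-50,100,75,8,'s11c')
E
```

```text
lid far/near mid [ 0.56443957 -0.22241707  0.09      ] [ 0.61879781 -0.23206462  0.09      ] [ 0.51008132 -0.21276952  0.09      ]
[ 0.56443249 -0.2247949   0.18103862] [ 1.79989344e+02 -2.80047744e-02 -1.03107106e+01] [0.17442434 0.83959506 0.2478976 ]
[(np.float64(322.51744747047394), np.float64(232.262576807088)), (np.float64(312.19108916378104), np.float64(232.26210668892693))]
```

View pics/w11c.png

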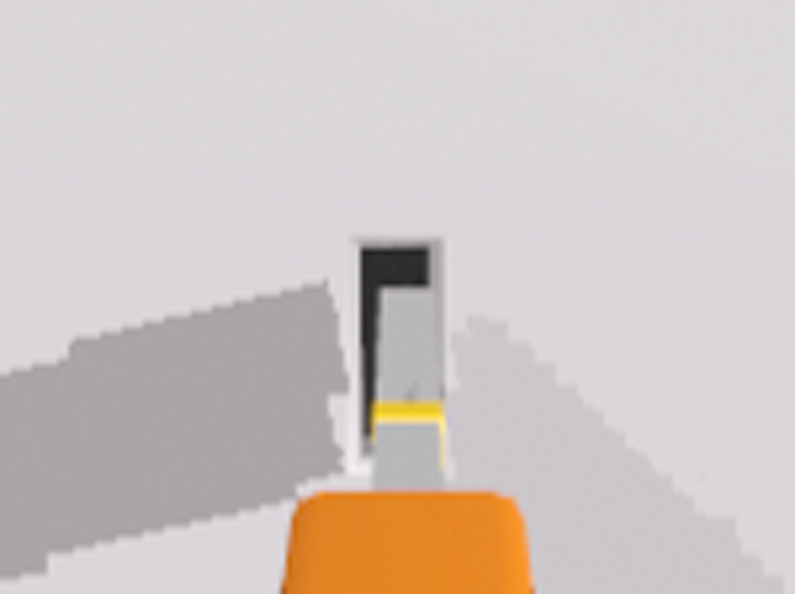

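View pics/sc11c.png

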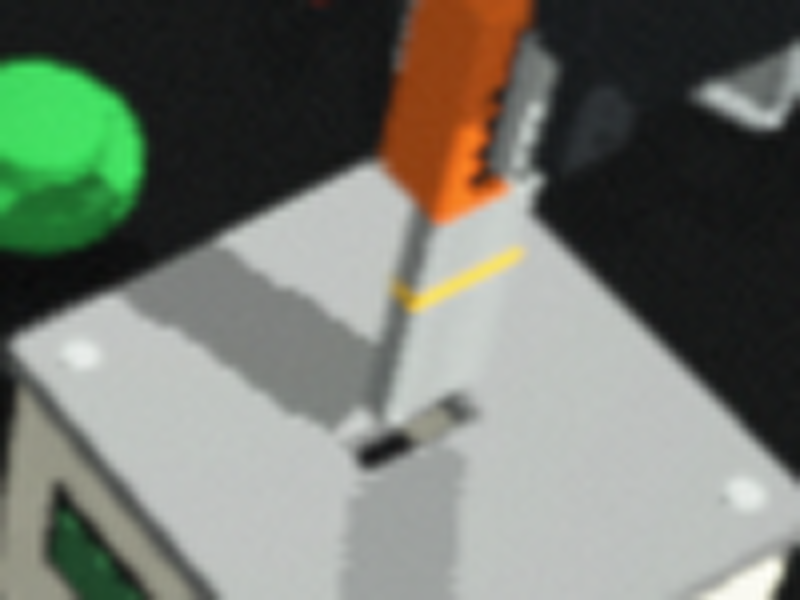

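View pics/s11c.png

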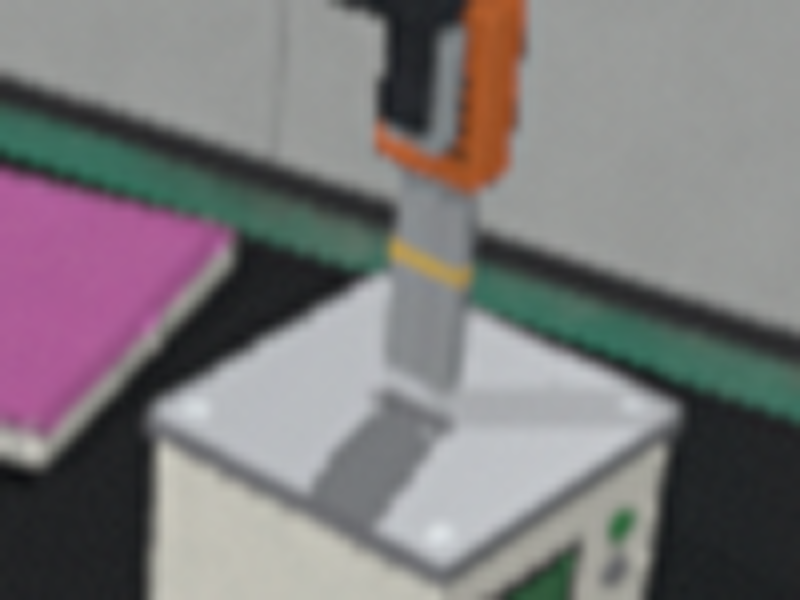

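```bash
python3 - <<'E'
from h import *
f=load('w11'); o=r.observe(); print(o['tcp_pos'],o['tool_rot'])
q=lambda x,y:(240+(x+.5)/5.3-.5,180+(y+.5)/5.3-.5)
a,b,c=[plane(f,*q(*p),.09) for p in [(352,237),(443,237),(347,474)]]
cen=(b+c)/2; print(cen,np.linalg.norm(a-b),np.linalg.norm(a-c))
for p in (cen,):
    d=(p-o['tcp_pos'])[:2]; y=np.radians(-10.2); print('tool dx,dy',d@[np.cos(y),np.sin(y)]*1000,d@[np.sin(y),-np.cos(y)]*1000)
# inner slot
a,b=[plane(f,*q(*p),.0885) for p in [(360,247),(429,247)]]; print('inner',(a+b)/2,np.linalg.norm(a-b))
t=[plane(f,*q(*p),.0991+.001) for p in [(381,288),(440,288)]]; m=(t[0]+t[1])/2
print('blade mid edge',m, np.linalg.norm(t[0]-t[1]))
y=np.radians(-10.2)
for p in (a+b)/2,m,o['tcp_pos'],cen: print(p[:2]@[np.cos(y),np.sin(y)]*1000,p[:2]@[np.sin(y),-np.cos(y)]*1000)
E
```

```text
[ 0.56445861 -0.22465993  0.18113524] [ 1.79995423e+02 -3.67086744e-02 -1.02982665e+01]
[ 0.56442289 -0.22271448  0.09      ] 0.010312788439887885 0.02903978192602183
tool dx,dy -0.37966243167480523 -1.9083822251692908
inner [ 0.57708941 -0.22507951  0.0885    ] 0.007881750192129031
blade mid edge [ 0.57556964 -0.22663823  0.1001    ] 0.006449474006556933
607.8270059420154 119.32853271710208
606.6072817747546 121.13174961689037
595.3215290280986 121.15231356807206
594.9418665964237 119.24393134290278
```

Request:
servo_tool --plan '[{"linear": [-0.2,-1.8,0],"twist": [0,0,0],"fingers": 5},{"linear": [-0.2,-1.8,2],"twist": [0,0,0],"fingers": 5},{"linear": [-0.2,-1.8,5],"twist": [0,0,0],"fingers": 5},{"linear": [-0.2,-1.8,5],"twist": [0,0,0],"fingers": 5},{"linear": [-0.2,-1.8,5],"twist": [0,0,0],"fingers": 5},{"linear": [-0.2,-1.8,5],"twist": [0,0,0],"fingers": 5},{"linear": [-0.2,-1.8,5],"twist": [0,0,0],"fingers": 5}]'

```text
clock: 13.47
tcp_pos: [0.5644, -0.2228, 0.1758]
tool_rot: [180.0, -0.0, -10.3]
wrist_force: [0.5, -0.2, -0.9]
width: 0.203
```

```bash
python3 - <<'E'
from h import *
f=grab('wrist','w12'); o=r.observe(); print(o['tcp_pos'],o['tool_rot'],o['wrist_force']); crop(f,260,190,120,90,6.6,'w12c')
y=np.radians(-10.2); p=o['tcp_pos'];print(p[:2]@[np.cos(y),np.sin(y)]*1000,p[:2]@[np.sin(y),-np.cos(y)]*1000)
f=grab('scene','sc12');u,v=map(int,proj(f,[.565,-.223,.09]));crop(f,u-50,v-50,100,75,8,'sc12c')
E
```

```text
[ 0.56438033 -0.22284017  0.17582605] [ 1.79993713e+02 -1.67468359e-03 -1.03053304e+01] [ 0.52195863  0.07064481 -0.17053412]
594.9222365944294 119.37517322953555
```

View pics/w12c.png

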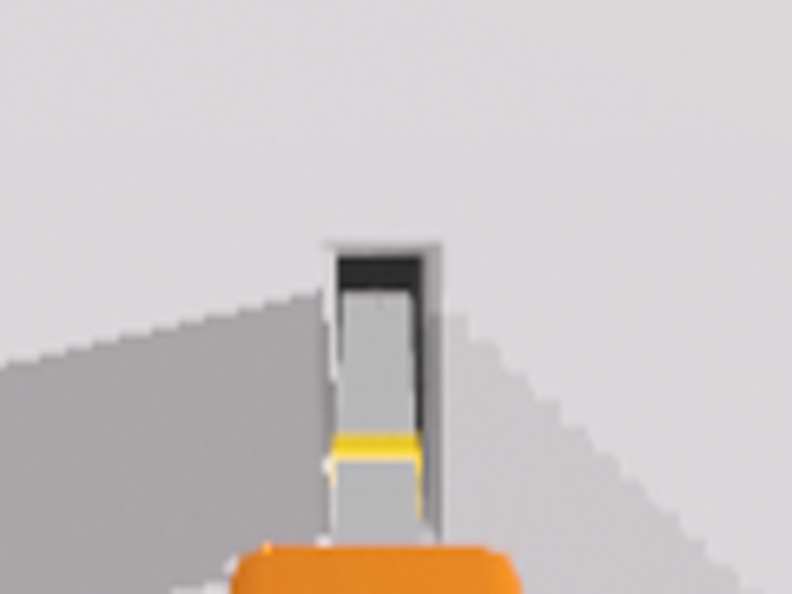

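View pics/sc12c.png

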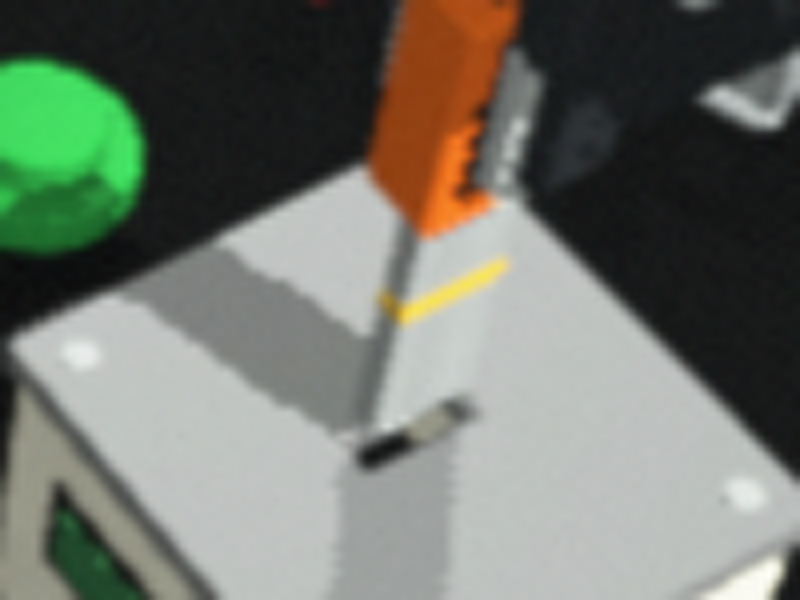

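Request:
servo_tool --plan '[{"linear": [0,0.2,2],"twist": [0,0,0.1],"fingers": 5},{"linear": [0,0.2,4],"twist": [0,0,0],"fingers": 5},{"linear": [0,0.2,6],"twist": [0,0,0],"fingers": 5},{"linear": [0,0.2,8],"twist": [0,0,0],"fingers": 5},{"linear": [0,0.2,9],"twist": [0,0,0],"fingers": 5},{"linear": [0,0.2,9],"twist": [0,0,0],"fingers": 5},{"linear": [0,0.2,9],"twist": [0,0,0],"fingers": 5}]'

```text
clock: 14.15
tcp_pos: [0.5643, -0.223, 0.1667]
tool_rot: [180.0, 0.0, -10.3]
wrist_force: [-0.6, 0.8, -0.9]
width: 0.204
```

```bash
python3 - <<'E'
from h import *
f=grab('wrist','w13'); o=r.observe(); print(o['tcp_pos'],o['tool_rot'],o['wrist_force'],o['torque']); crop(f,260,190,120,90,6.6,'w13c')
E
```

```text
[ 0.56437048 -0.22299062  0.16678427] [ 1.79996910e+02 -8.29195800e-05 -1.03025303e+01] [-0.53517408 -0.35926415 -0.55192326] [-0.02796956  0.03669643  0.00593808]
```

View pics/w13c.png

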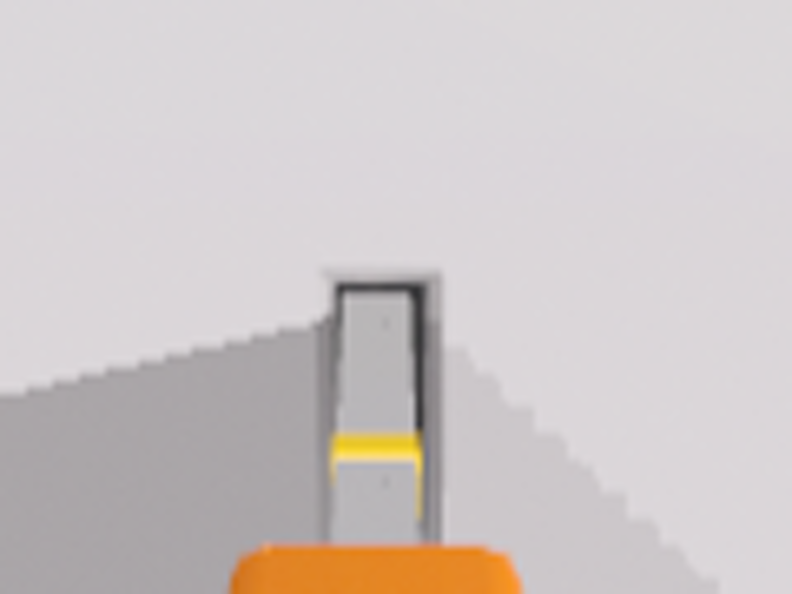

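Request:
servo_tool --plan '[{"linear": [0,0.2,3],"twist": [0,0,0],"fingers": 5},{"linear": [0,0.2,7],"twist": [0,0,0],"fingers": 5},{"linear": [0,0.2,11],"twist": [0,0,0],"fingers": 5},{"linear": [0,0.2,15],"twist": [0,0,0],"fingers": 5},{"linear": [0,0.2,18],"twist": [0,0,0],"fingers": 5},{"linear": [0,0.2,18],"twist": [0,0,0],"fingers": 5},{"linear": [0,0.2,18],"twist": [0,0,0],"fingers": 5}]'

```text
clock: 14.78
tcp_pos: [0.5641, -0.2231, 0.1485]
tool_rot: [-180.0, 0.0, -10.3]
wrist_force: [0.6, -0.5, -0.7]
width: 0.202
```

Request:
servo_tool --plan '[{"linear": [0,0,3],"twist": [0,0,0],"fingers": 5},{"linear": [0,0,7],"twist": [0,0,0],"fingers": 5},{"linear": [0,0,11],"twist": [0,0,0],"fingers": 5},{"linear": [0,0,14],"twist": [0,0,0],"fingers": 5},{"linear": [0,0,15],"twist": [0,0,0],"fingers": 5},{"linear": [0,0,15],"twist": [0,0,0],"fingers": 5},{"linear": [0,0,15],"twist": [0,0,0],"fingers": 5},{"linear": [0,0,15],"twist": [0,0,0],"fingers": 5}]'

```text
clock: 15.45
tcp_pos: [0.5644, -0.2232, 0.1339]
tool_rot: [180.0, -0.0, -10.3]
wrist_force: [-0.6, -0.1, -0.2]
width: 0.207
```

```bash
python3 - <<'E'
from h import *
f=grab('wrist','w14'); o=r.observe(); print(o['tcp_pos'],o['tool_rot'],o['wrist_force'],o['torque']); crop(f,260,190,120,90,6.6,'w14c')
f=grab('scene','sc14');u,v=map(int,proj(f,[.565,-.223,.09]));crop(f,u-40,v-40,80,60,10,'sc14c')
f=grab('side','s14');u,v=map(int,proj(f,[.565,-.223,.09]));crop(f,u-40,v-40,80,60,10,'s14c')
E
```

```text
[ 0.56447258 -0.22325303  0.13399313] [ 1.79992750e+02 -2.47727582e-02 -1.02994314e+01] [-0.29212241 -0.39296436 -0.41782522] [-0.01816852  0.02348544  0.03944533]
```

View pics/w14c.png

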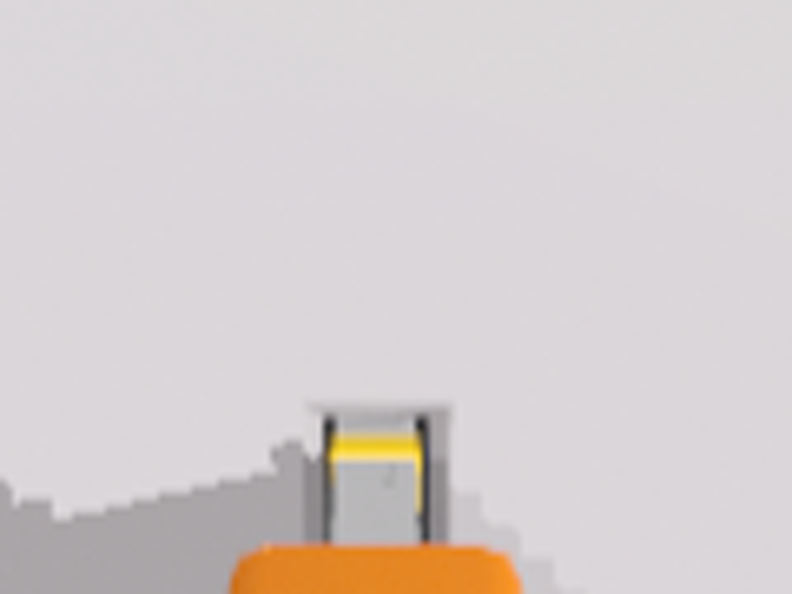

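View pics/sc14c.png

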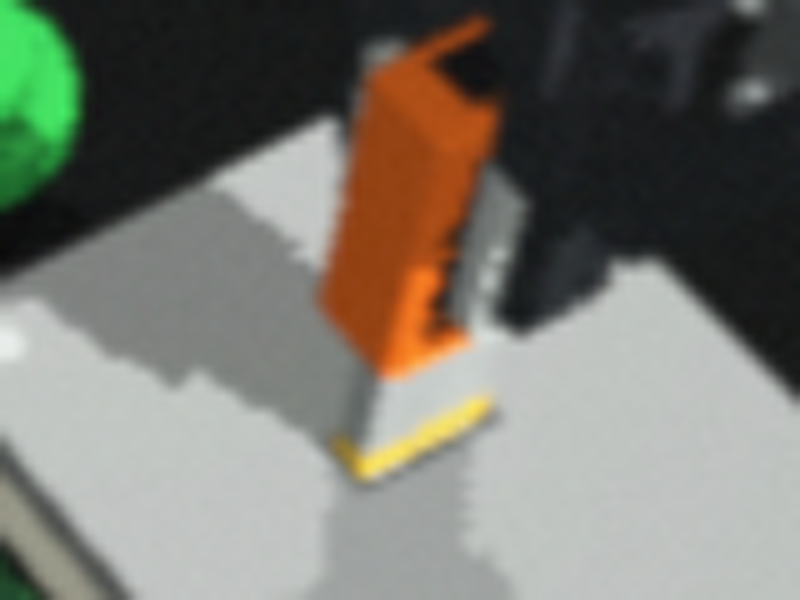

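View pics/s14c.png

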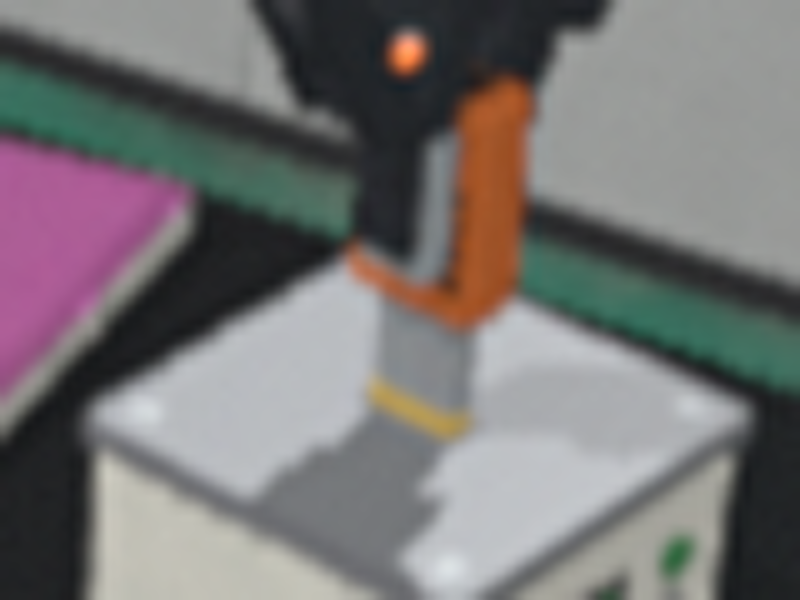

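```bash
python3 - <<'E'
from h import *
def linez(tag,rows,c=(.56447,-.22325),yaw=-10.3):
    f=load(tag); y=np.radians(yaw); n=np.array([np.cos(y),np.sin(y),0]); p=np.array([*c,0])+n*.012
    for v in rows:
        o,d=ray(f,317,v); print(tag,v,(o+d*(n@(p-o))/(n@d))[2])
f=load('w14'); H=hsv(f)
col=f['img'][245:270,312:322].mean(1); print(np.c_[np.arange(245,270),col.round()])
linez('w14',[255,259.8])
E
```

```text
[[245. 219. 214. 217.]
 [246. 218. 214. 217.]
 [247. 219. 214. 217.]
 [248. 219. 214. 217.]
 [249. 219. 214. 217.]
 [250. 213. 209. 212.]
 [251. 198. 194. 196.]
 [252. 182. 178. 180.]
 [253. 174. 171. 173.]
 [254. 177. 176. 177.]
 [255. 199. 188. 164.]
 [256. 224. 196. 100.]
 [257. 234. 200.  37.]
 [258. 250. 217.  70.]
 [259. 238. 214. 151.]
 [260. 184. 182. 184.]
 [261. 184. 182. 183.]
 [262. 182. 181. 182.]
 [263. 183. 181. 183.]
 [264. 185. 183. 185.]
 [265. 185. 183. 184.]
 [266. 185. 183. 184.]
 [267. 185. 183. 184.]
 [268. 184. 183. 185.]
 [269. 185. 183. 185.]]
w14 255 0.08960964354785514
w14 259.8 0.09611007292198764
```

Request:
servo_tool --plan '[{"linear": [0,0,1],"twist": [0,0,0],"fingers": 5},{"linear": [0,0,2],"twist": [0,0,0],"fingers": 5},{"linear": [0,0,2.3],"twist": [0,0,0],"fingers": 5},{"linear": [0,0,2.3],"twist": [0,0,0],"fingers": 5},{"linear": [0,0,2.3],"twist": [0,0,0],"fingers": 5},{"linear": [0,0,2.3],"twist": [0,0,0],"fingers": 5},{"linear": [0,0,2.3],"twist": [0,0,0],"fingers": 5}]'

```text
clock: 16.18
tcp_pos: [0.5643, -0.2232, 0.1315]
tool_rot: [180.0, -0.0, -10.3]
wrist_force: [-0.5, 0.0, -0.3]
width: 0.2
```

```bash
python3 - <<'E'
from h import *
f=grab('wrist','w15'); o=r.observe(); print(o['clock'],o['tcp_pos'],o['tool_rot'],o['wrist_force'],o['torque']); crop(f,280,220,80,60,5,'w15c')
print(f['img'][250:264,312:322].mean(1).round())
f=grab('scene','sc15');u,v=map(int,proj(f,[.565,-.223,.09]));crop(f,u-20,v-15,40,30,10,'sc15c')
f=load('sc14');crop(f,u-20,v-15,40,30,10,'sc14d')
f=grab('side','s15');u,v=map(int,proj(f,[.565,-.223,.09]));crop(f,u-20,v-15,40,30,10,'s15c')
m=[cv2.imread(f'pics/{n}.png') for n in('w15c','sc15c','sc14d','s15c')]
cv2.imwrite('pics/m15.png',np.vstack([np.hstack(m[:2]),np.hstack(m[2:])]))
E
```

```text
16.2333 [ 0.56435111 -0.22318776  0.13154326] [ 1.79996921e+02 -5.48560840e-03 -1.03027166e+01] [-0.514785    0.7088255   0.61476443] [-0.00692321  0.01849354 -0.02925838]
[[219. 214. 217.]
 [219. 214. 217.]
 [206. 202. 205.]
 [189. 185. 187.]
 [181. 177. 180.]
 [187. 174. 148.]
 [220. 192.  94.]
 [234. 200.  38.]
 [249. 217.  71.]
 [238. 214. 151.]
 [185. 182. 185.]
 [185. 182. 185.]
 [184. 182. 184.]
 [185. 182. 184.]]
```

View pics/m15.png

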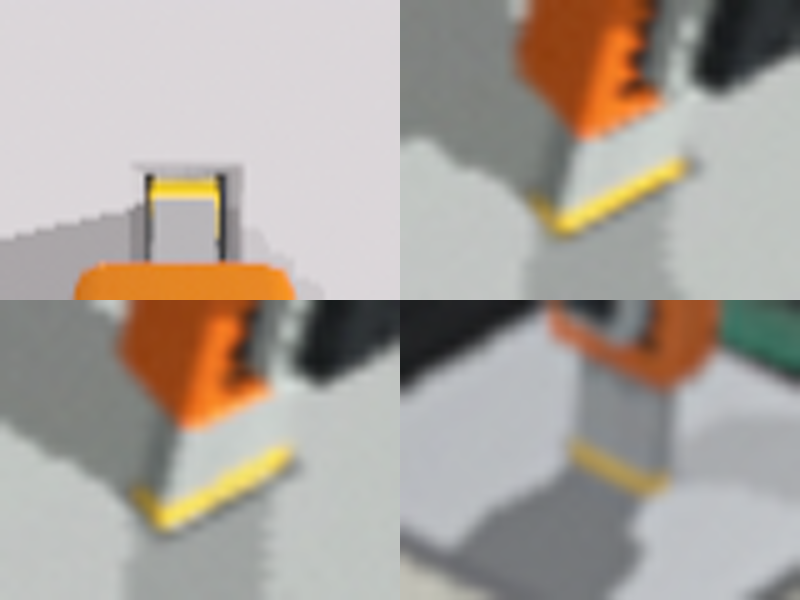

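Request:
servo_tool --plan '[{"linear": [0,0,-0.3],"twist": [0,0,0],"fingers": 5},{"linear": [0,0,-0.3],"twist": [0,0,0],"fingers": 5},{"linear": [0,0,-0.3],"twist": [0,0,0],"fingers": 5},{"linear": [0,0,-0.3],"twist": [0,0,0],"fingers": 5},{"linear": [0,0,-0.3],"twist": [0,0,0],"fingers": 5},{"linear": [0,0,-0.3],"twist": [0,0,0],"fingers": 5},{"linear": [0,0,-0.3],"twist": [0,0,0],"fingers": 5},{"linear": [0,0,-0.3],"twist": [0,0,0],"fingers": 5}]'

```text
clock: 17.0
tcp_pos: [0.5643, -0.2231, 0.1318]
tool_rot: [180.0, -0.0, -10.3]
wrist_force: [-0.0, -0.0, -0.6]
width: 0.208
```

```bash
python3 - <<'E'
from h import *
f=grab('scene','sc16'); o=r.observe(); print(o['clock'],o['tcp_pos'],o['tool_rot'],o['wrist_force'],o['torque'],o['width'],abs(o['qd']).max())
E
```

```text
17.05 [ 0.56434317 -0.22314979  0.13181038] [ 1.79996517e+02 -2.64954338e-03 -1.02966511e+01] [ 0.6931446  -0.62134158  0.00469817] [0.05058589 0.01359156 0.01422325] 0.20433639103181775 0.11852661736880475
```

View pics/sc16.png

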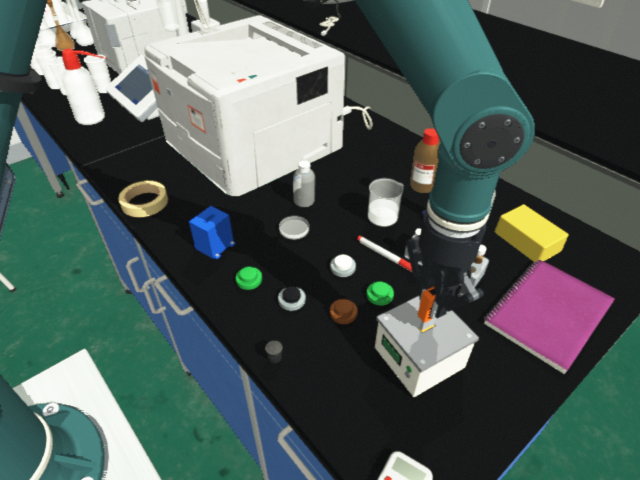

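The scene shows the probe upright in the lid slot at about (427,315). The bottle, dish, stopper and look-alikes are where they started. I'm handing in.

```bash
python3 -c "
from cell import r
print(r.hand_in())"
```

```text
the job is handed in; nothing more can be done
None
```

I drew the probe from its stand and pressed its tip on the black pad, then the white one. I then lowered the blade through the lid slot and handed in with the probe still gripped and the arm holding still, at about 17 s on the clock.

- **Pads:** on both, the tip came down within about 1 mm of the centre. From the tool height I estimate about 5.9 mm of the 6 mm travel. The push was roughly 4 N, and I saw no jump in force from the hard stop.
- **Final pose:** the tool is vertical to within 0.01°. The side forces are at noise level, so the blade is not bearing on the slot. The wrist picture taken with the tip just inside the slot showed a gap on every side I could see.
- **Line depth:** from the tool height, the yellow line's middle is about 0.1 mm below the lid's top face. The wrist camera put it about 0.8 mm higher than the tool height did. I stopped between the two, so it should be level to within about 1 mm.
- **Disagreement:** the scene and side cameras differed by about 9 mm on where the pads were. I used the wrist camera instead, and its view of the blade matched the arm's own position to about 1 mm.
- **Other objects:** the last scene picture shows the bottle, dish, stopper and look-alikes where they started.

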